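# Hook up the return spring of a self-closing valve

### The job

The return spring of the self-closing valve has come off its anchor post. Take the spring puller, hook its tip into the spring's free hook, draw it out past the headed post and let it down so that it sits round the post's neck and the spring holds the lever shut by itself; pull with the puller only, not with the fingers. Then lay the puller down on the bench clear of the valve's foot, and do not push the nut, tin or tape measure about.

Things in the scene. Friction and masses are not known exactly. Their poses are not given: they have to be found in the camera images.
- puller: Spring puller lying on the bench: flat-sided wooden handle 20 mm wide, 18 mm thick, then a 5 mm steel rod with its end bent square to the right. x along the handle to the bent end, z up as it lies, y left. Origin: grip point, on the underside under the handle's axis; handle from x -67 to +19 mm, ferrule to 31 mm. The rod's axis is 9 mm above the origin. 0.09 to 0.14 kg.
- puller_tip (a point): Middle of the puller's bent tip: at (90, -6.5, 9) mm in the puller's frame. The tip is 5 mm thick, lies along y and reaches 13 mm to the -y side of the rod's axis, leaning 1 mm back toward the handle to keep a wire on it. Axes as the puller's.
- valve_stand: Brass ball valve on a short pipe, bolted upright by a round flange 150 mm across; fixed. Origin: on the bench under the pipe's axis; z up. Spring and post lie in an upright plane 56 mm to its +y side (left), the post in front (-x), the lever behind and above it. Pipe 200 mm high, lever 275 mm.
- anchor_post: Fixed level steel post along the stand's y, in the end of a flat bar, at (-88, 56, 140) mm in the stand's frame; axes as the stand's. Origin: middle of its 7 mm thick neck. The bar's face is 10 mm to the -y side; an 11 mm head spans 7 to 10 mm to the +y side. The fitted spring rises from the post toward the stand's +x at 30 degrees to the level.
- hook_bend (a point): Hook at the spring's free end: 3.2 mm wire, half-round bend of 7 mm inner radius. Origin: seat of the neck's centre, 3.5 mm inside the bend's end; bend centre 3.5 mm along +x. -x: the way to pull; y: as the stand's; z: up across the spring. Its lower side (-z), from 6 to 23 mm along +x, is the open mouth for the post. Off the post it stands 5 to 25 degrees above the fitted line.
- spring_hook (a joint): Stretch of the spring in m: 0 unloaded, 0.0168 with the hook on the post's neck and the lever shut, at most 0.045. It pulls with 3 N at 0, 8 N at 0.0168, 12 N at 0.030. With the puller's tip in its bend the hook must be drawn to about 0.030 to let the post into the mouth. Sideways it gives only 3 mm.
- valve_lever (a joint): Angle of the valve lever in rad: 0 shut (on its lug), up to 0.6 leaning back, away from the post. Its pin, 72 mm above the stem, carries the spring. It stays where it is left; about 1.5 N along the spring draws it shut, before the spring stretches.
- nut_a: Grey lock nut, 47 mm across, 18 mm high, loose on the bench in front of the stand; a bystander. Origin: middle of its underside.
- flux_tin: Blue round tin, 77 mm across, 39 mm high, loose, right of the stand; a bystander. Origin: middle of its underside.
- tape_measure: Yellow pocket tape measure, 68 x 72 mm, 34 mm high, loose on the bench in front of the stand; a bystander. Origin: middle of its underside.

How it is judged (in metres and radians):
On the way, in this order (a step that is already met when the one before it is completed fails the run):
1. the puller's tip, in the hook, draws the spring out beyond its fitted length (more than 21 mm of stretch) (value of joint spring_hook above 0.021 m and contact force between puller and spring_hook above 2 N), for 0.1 s.
2. the hook sits round the neck of the post, the puller is out of it (distance between hook_bend and anchor_post below 0.007 m and value of joint spring_hook between 0.013 and 0.0195 m and contact force between puller and spring_hook below 0.1 N), for 0.3 s.
At the end, for the whole second after the job is handed in: The hook sits round the neck of the post (within 7 mm of its fitted place, spring stretched 13 to 19.5 mm) with the lever shut (under 0.03 rad); the puller lies still and level on the bench (origin under 25 mm high, x level within 0.17 rad), its origin over 85 mm from the valve's pipe axis (distance between hook_bend and anchor_post below 0.007 m and value of joint spring_hook between 0.013 and 0.0195 m and value of joint valve_lever below 0.03 rad and linear speed of puller below 0.02 m/s and height (world z) of puller below 0.025 m and angle between puller's own x axis and vertical between 1.4 and 1.74 rad and horizontal distance between puller and valve_stand above 0.085 m); the robot touches nothing.
It fails at once if the fingers pull or push the spring's hook directly (more than 2 N) (contact force between the fingers and spring_hook above 2 N).
It fails at once if a bystander (nut, tin, tape measure) is shifted by more than 30 mm (distance of any of nut_a, flux_tin, tape_measure from where it was at the start of the episode above 0.03 m).
It also fails if it takes over 38 s, if anything falls off the work surface, if the arm or the gripper's body presses on something with over 40 N, if the wrist force passes 120 N, or if a joint passes its speed limit or range.

### The arm

A 6-joint arm with a two-finger parallel gripper is mounted at the origin on a cart in front of the work surface, level with it; the furniture and walls round the work are solid. World frame = base frame: x ahead of the robot, y to its left, z up, the work surface at z = 0. Lengths are in m, angles in degrees, forces in N, time in s.
With the tool pointing down it reaches from about 0.4 to 0.825 m from the base axis. Payload 7 kg.
Tool frame: the origin (TCP) lies where the fingers leave the gripper's body, on its centre line; the fingertips stand 66 mm ahead of it and the grasp point (between the pads) lies 47 mm ahead of it; z points along the fingers, y is the direction in which the jaws open and shut (so a half turn about z gives the same grasp; the last joint's range is limited). The gripper opens to 88 mm and grips with 3 to 60 N. Pads are 19 mm wide; open, the fingers measure 130 mm over their backs; the gripper's body (78 mm by 193 mm) begins 47 mm behind the grasp point.
Start: joints at [-56.545, 20.546, 0.682, 0, -70.136, -16.507], TCP at [0.197, -0.646, 0.292] pointing down, gripper open.
Joint ranges: [-176.03, 176.03], [-82.01, 121.73], [-58.28, 71.71], [-173.87, 95.51], [-174.79, -0.11], [-173.66, 173.66]. Speed limits (degrees/s): [136.94, 136.94, 172.46, 180, 180, 180].

### API

Orientations are given as [roll, pitch, yaw] about the fixed x, y, z axes, in that order (R = Rz(yaw) Ry(pitch) Rx(roll)).
In Python, from plant import get_obs, snapshot, close_job gives the robot as it stands.
- The arm moves only by the tool play_rows, never from a script. Its argument "series" is a list of rows, each a list of 5 numbers: the opening in per cent of the stroke, from 0 (shut) to 100 (fully open), then the shift along the tool's x, y, z in m, then the turn about the tool's z in degrees. In form: [[jaw, dx, dy, dz, spin], ...]. A call has 1 to 10 rows; each row is the pose to reach, as a shift and turn from the pose commanded when the call began, along the tool's axes at that moment; what a row does not reach only later rows make up. A row lasts 1/10 s, in which the tool goes at most 50 mm and 8.59 degrees, less where a joint would pass 70% of its speed; a pose out of reach is approached as far as the arm can. A call with a gripper value outside its range is refused whole. The fingers move at their own pace and stop on an object; the grip force is fixed at half the most. Time passes only in rows, so rows that repeat a pose let the fingers close. It gives the time, the measured TCP pose, the force and the opening at its end, in the units of the state.
- get_obs(): the state, without advancing time (a new reading comes with each control period).
- snapshot(name): name is "scene" or "side" or "wrist"; returns a dict with "frame" (480x640x3 uint8, red, green, blue), "z_map" (480x640 float32, m along the optical axis (not along the pixel's ray), 0 where there is no reading), "mtx" (3x3 intrinsics, pixels), "camera_from_world" (4x4, takes a point from world to camera coordinates); the wrist camera has in their place "tool_from_camera" (4x4, takes a point from camera to tool coordinates, whose origin is the TCP and whose axes are the flange's). Camera axes: x right, y up, looking along -z (the intrinsics and any distortion apply to the point x, -y, -z); pixel columns grow to the right and rows downward; lengths in m; the calibration is good to about 2 mm. A picture is of the moment at which its call begins: read the wrist's pose just before it.
- close_job(): hands the job in, once; it reports no verdict.
The state is a dict: "clock": time; "joint_pos": joint angles; "qvel": joint speeds; "tau": joint torques, N m; "tool_pos": TCP position; "orientation": TCP orientation; "force": force on the tool from outside, world axes, zero at the start; "moment": the same for the moment, N m; "opening": finger opening in m.
Only numpy, scipy, OpenCV 4.12 (cv2) and the standard library are available. Lean on these libraries where they do the work, as an engineer would, in place of code of your own. Each camera call takes 0.05 s, during which the arm holds its last target.

## Working session

There is one attempt and no reset: what is moved stays moved. The work goes in short steps, Python scripts to look and compute and a tool call to move; the robot and the scene stay as the last step left them, time stands still between calls to the robot, and variables do not carry over. Pictures are saved under pics/ and viewed, and the job is handed in when it is done.

Besides the shell and the picture viewer there is one more tool, called in YAML: its name, and indented under it one key for each argument. play_rows: Moves the arm, as the interface text tells. Its arguments: {"type":"object","properties":{"series":{"type":"array"}},"required":["series"]}

```bash
ls; mkdir -p pics; cat > h.py <<'E'
import numpy as np,cv2
from plant import get_obs,snapshot
from scipy.spatial.transform import Rotation as R
def take(n,tag):
    o=get_obs(); s=snapshot(n)
    cv2.imwrite(f'pics/{tag}.png',s['frame'][:,:,::-1])
    if n=='wrist':
        T=np.eye(4);T[:3,:3]=R.from_euler('xyz',o['orientation'],degrees=True).as_matrix();T[:3,3]=o['tool_pos']
        wc=T@s['tool_from_camera']
    else: wc=np.linalg.inv(s['camera_from_world'])
    np.savez(f'pics/{tag}.npz',z=s['z_map'],K=s['mtx'],wc=wc,f=s['frame'])
    return s,o
def ld(tag): return np.load(f'pics/{tag}.npz')
def ray(d,u,v):
    K=d['K'];r=np.array([(u-K[0,2])/K[0,0],-(v-K[1,2])/K[1,1],-1.])
    return d['wc'][:3,3],d['wc'][:3,:3]@r
def px(d,u,v,rad=1):
    z=d['z'][int(v)-rad:int(v)+rad+1,int(u)-rad:int(u)+rad+1];z=z[z>0]
    o,r=ray(d,u,v);return o+r*np.median(z)
def onz(d,u,v,h):
    o,r=ray(d,u,v);return o+r*(h-o[2])/r[2]
def proj(d,p):
    c=np.linalg.inv(d['wc'])@np.append(p,1);K=d['K'];return K[0,0]*c[0]/-c[2]+K[0,2],K[1,1]*-c[1]/-c[2]+K[1,2]
def tri(*l):
    A=0;b=0
    for d,u,v in l:
        o,r=ray(d,u,v);r=r/np.linalg.norm(r);P=np.eye(3)-np.outer(r,r);A=A+P;b=b+P@o
    p=np.linalg.solve(A,b)
    return p,[np.round(np.array(proj(d,p))-[u,v],1) for d,u,v in l]
def crop(tag,x0,y0,w,h,k,out):
    im=cv2.imread(f'pics/{tag}.png')[y0:y0+h,x0:x0+w];cv2.imwrite(f'pics/{out}.png',cv2.resize(im,None,fx=k,fy=k,interpolation=cv2.INTER_CUBIC))
E
python3 - <<'E'
from h import *
np.set_printoptions(precision=4,suppress=True)
for n in ['scene','side','wrist']:
    s,o=take(n,n+'0'); print(n,s['mtx'].tolist(),[k for k in s]); print(ld(n+'0')['wc'])
print(o)
E
```

```text
pics
scene [[584.5094246513407, 0.0, 321.9864023853009], [0.0, 584.5094246513407, 246.48832518635143], [0.0, 0.0, 1.0]] ['frame', 'z_map', 'mtx', 'camera_from_world']
[[-0.7981  0.4737 -0.3724  0.1422]
 [-0.6026 -0.6237  0.4979  0.577 ]
 [ 0.0036  0.6217  0.7832  1.0874]
 [ 0.      0.      0.      1.    ]]
side [[495.1003778174625, 0.0, 324.945688338705], [0.0, 495.1003778174625, 234.98021698480437], [0.0, 0.0, 1.0]] ['frame', 'z_map', 'mtx', 'camera_from_world']
[[-0.8583  0.2838 -0.4276  0.1725]
 [-0.5132 -0.4846  0.7084  0.6375]
 [-0.0062  0.8274  0.5616  0.6855]
 [ 0.      0.      0.      1.    ]]
wrist [[428.78230028584767, 0.0, 319.1280349602668], [0.0, 428.78230028584767, 233.38296492761023], [0.0, 0.0, 1.0]] ['frame', 'z_map', 'mtx', 'tool_from_camera']
[[-0.2915 -0.9263 -0.2386  0.1337]
 [ 0.9566 -0.282  -0.074  -0.6655]
 [ 0.0013 -0.2498  0.9683  0.3831]
 [ 0.      0.      0.      1.    ]]
{'clock': 0.1, 'joint_pos': array([-56.543 ,  20.5864,   0.6399,  -0.0152, -70.1357, -16.5068]), 'qvel': array([ 0.1101, -0.0872,  0.1484,  0.0384, -0.0227, -0.1197]), 'tau': array([ -0.0015, -58.4161,  29.375 ,   7.0155,   0.0102,  -0.0001]), 'tool_pos': array([ 0.1967, -0.6454,  0.2913]), 'orientation': array([ 179.9172,   -0.0096, -163.055 ]), 'force': array([ 0.1174, -0.7312, -1.0597]), 'moment': array([-0.0311, -0.0434, -0.0198]), 'opening': 0.08771308125976753}
```

View pics/scene0.png

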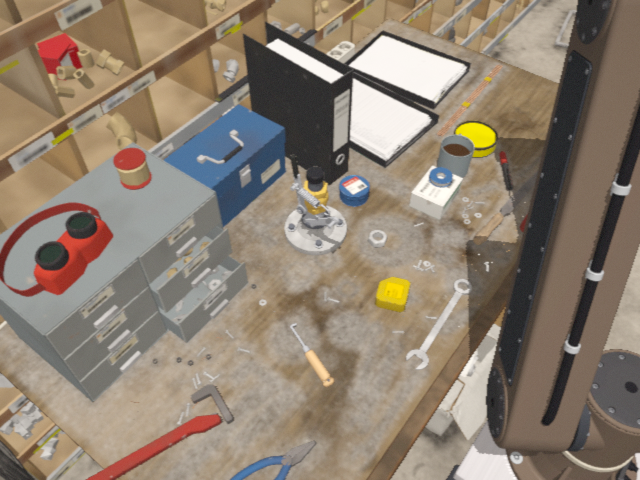

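View pics/side0.png

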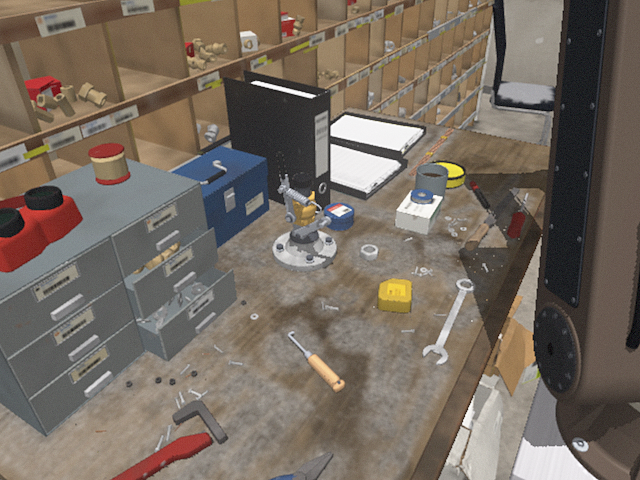

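View pics/wrist0.png

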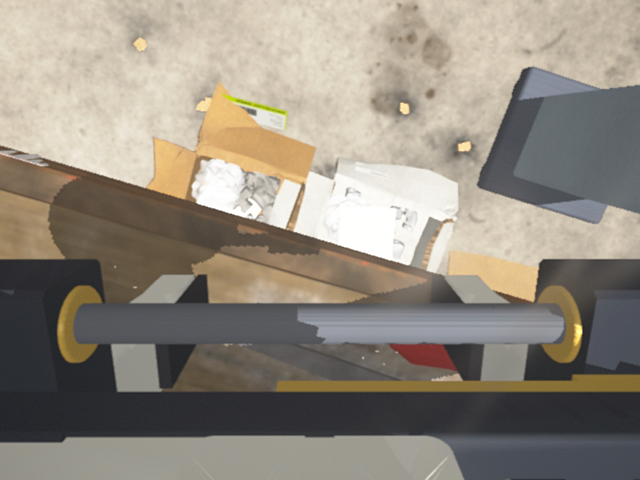

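View crops.

```bash
python3 - <<'E'
from h import *
np.set_printoptions(precision=4,suppress=True)
crop('scene0',270,150,130,110,6,'c1');crop('side0',255,160,130,110,6,'c2');crop('scene0',270,305,90,90,6,'c3');crop('side0',270,315,90,90,6,'c4')
E
```

```text
(no output)
```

View pics/c1.png

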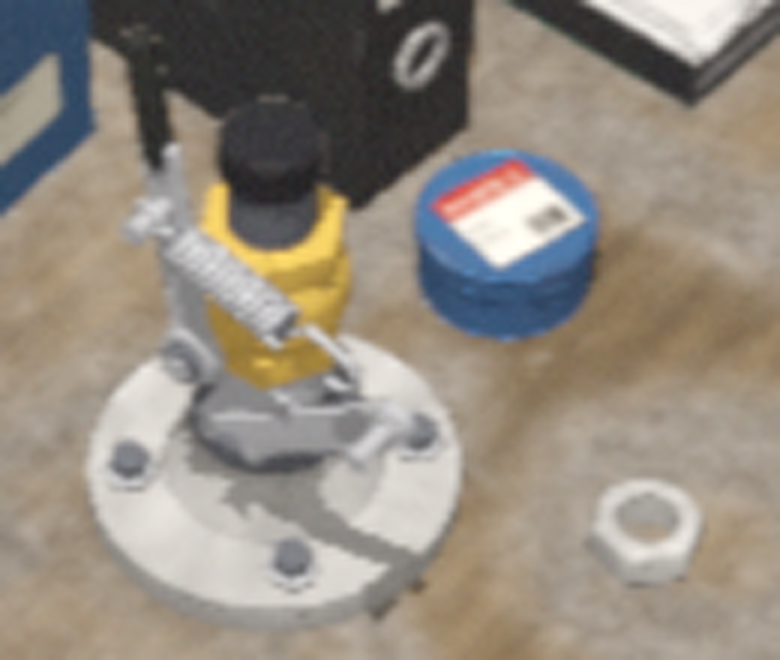

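View pics/c2.png

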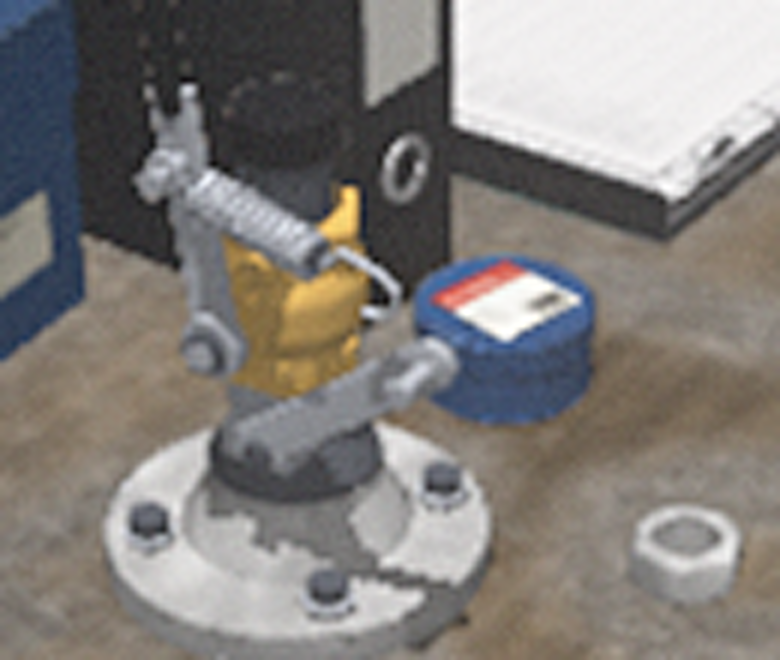

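View pics/c3.png

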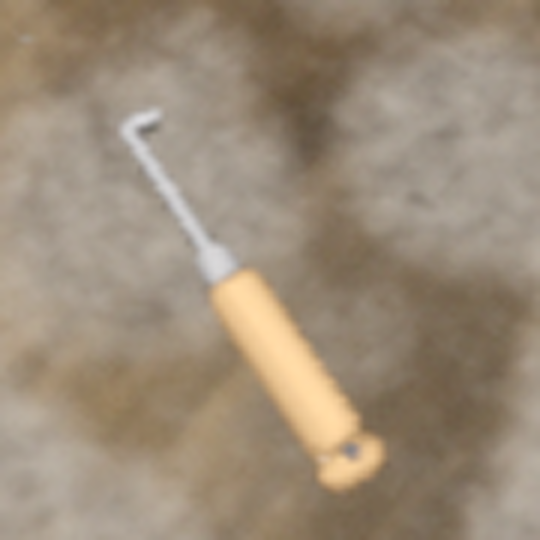

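View pics/c4.png

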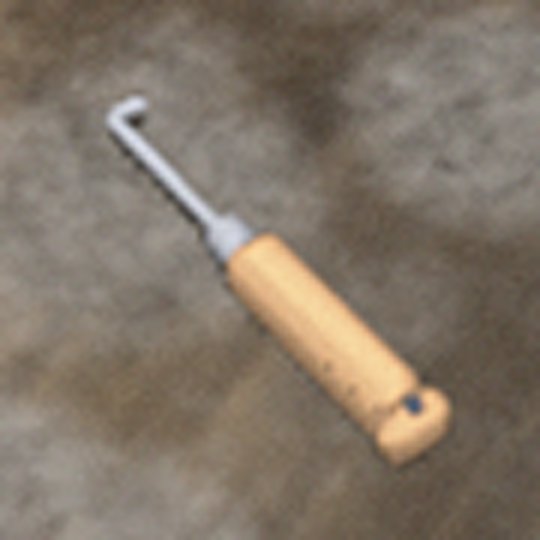

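```bash
python3 - <<'E'
from h import *
np.set_printoptions(precision=4,suppress=True)
for tag in ['scene0','side0']:
    d=ld(tag);z=d['z'];K=d['K'];v,u=np.mgrid[0:480,0:640]
    c=np.stack([(u-K[0,2])/K[0,0]*z,-(v-K[1,2])/K[1,1]*z,-z],-1)
    P=c@d['wc'][:3,:3].T+d['wc'][:3,3]
    np.save(f'pics/{tag}_P.npy',P)
    f=d['f'].astype(int)
    yl=(f[...,0]>150)&(f[...,2]<90)&(f[...,1]>120)
    pts=P[180:300,270:360].reshape(-1,3)
    h=pts[:,2]; print(tag,'bench',np.median(P[330:390,230:260,2]),'hist',np.histogram(h,bins=np.arange(-.01,.3,.01))[0])
def pp(l):
    for tag,n,x,y,x0,y0 in l:
        d=ld(tag);u,v=x0+x/6,y0+y/6
        print(n,tag,px(d,u,v,0),px(d,u,v,1))
A=('scene0',270,150);B=('side0',255,160)
for n,x,y,t in [('pin',150,215,'s'),('coil end',285,320,'s'),('hookend',350,380,'s'),('post1',360,450,'s'),('post2',405,412,'s'),('flange',420,500,'s'),('flangeback',390,350,'s'),
  ('pin',155,175,'d'),('coilend',320,255,'d'),('hookend',395,300,'d'),('post1',400,385,'d'),('post2',440,355,'d'),('stem',200,350,'d'),('flange',450,540,'d')]:
    tag,x0,y0=A if t=='s' else B; pp([(tag,n,x,y,x0,y0)])
for n,x,y in [('tip elbow',130,128),('tip end',158,113),('ferrule',215,262),('h1',240,280),('hend',335,450)]: pp([('scene0',n,x,y,270,305)])
for n,x,y in [('tip elbow',113,120),('tip end',145,103),('ferrule',228,238),('h1',250,250),('hend',400,420)]: pp([('side0',n,x,y,270,315)])
E
```

```text
scene0 bench 0.0007954239287674136 hist [2180 4866 1049  529  420  221   62    5   28  116   81   75   67  124
  124  121  198   72   76  153  162   27    0    0    0    0    0    0
    0    0]
side0 bench 0.0005096138839871811 hist [1573 3962 1320  676  647  311  247  130  108  153  143  121  116  172
  181  137  127   79  128  191  198   35    1    0    0    0    0    0
    0    0]
pin scene0 [ 0.7093 -0.0846  0.1981] [ 0.7097 -0.085   0.1975]
coil end scene0 [ 0.6493 -0.0843  0.1832] [ 0.6505 -0.0859  0.181 ]
hookend scene0 [ 0.6197 -0.0829  0.1731] [ 0.6205 -0.084   0.1715]
post1 scene0 [ 0.6108 -0.0774  0.1469] [ 0.612  -0.079   0.1446]
post2 scene0 [ 0.6717 -0.1931  0.0198] [ 0.6717 -0.1931  0.0198]
flange scene0 [ 0.6411 -0.1614  0.0168] [ 0.641  -0.1612  0.0171]
flangeback scene0 [ 0.7056 -0.2297  0.0022] [ 0.7057 -0.2299  0.002 ]
pin side0 [ 0.7084 -0.0774  0.1959] [ 0.7086 -0.0777  0.1957]
coilend side0 [ 0.6492 -0.088   0.1766] [ 0.6476 -0.0856  0.1782]
hookend side0 [ 0.6182 -0.0857  0.1695] [ 0.7582 -0.3128  0.0075]
post1 side0 [ 0.6112 -0.0768  0.1429] [ 0.6111 -0.0766  0.1431]
post2 side0 [ 0.6075 -0.097   0.145 ] [ 0.6075 -0.097   0.145 ]
stem side0 [ 0.697  -0.0819  0.1267] [ 0.6982 -0.0836  0.1255]
flange side0 [ 0.6397 -0.1586  0.0171] [ 0.6399 -0.1588  0.0169]
tip elbow scene0 [0.5741 0.1051 0.013 ] [0.5742 0.1049 0.0126]
tip end scene0 [ 0.5756  0.0881 -0.0009] [0.5746 0.0892 0.0015]
ferrule scene0 [0.5168 0.1296 0.0152] [0.5168 0.1296 0.0152]
h1 scene0 [0.5046 0.1313 0.0187] [0.5046 0.1313 0.0184]
hend scene0 [0.4419 0.1611 0.0166] [0.4416 0.1615 0.0176]
tip elbow side0 [0.5735 0.1067 0.0108] [0.5737 0.1064 0.0104]
tip end side0 [0.575  0.0872 0.0005] [0.5745 0.088  0.0014]
ferrule side0 [0.5154 0.131  0.0132] [0.5152 0.1313 0.0135]
h1 side0 [0.5047 0.1355 0.0184] [0.5052 0.1348 0.0174]
hend side0 [0.4372 0.1649 0.0162] [0.4371 0.1651 0.0164]
```

```bash
python3 - <<'E'
from h import *
from scipy.optimize import least_squares
np.set_printoptions(precision=4,suppress=True)
for tag in ['scene0','side0']:
    P=np.load(f'pics/{tag}_P.npy').reshape(-1,3)
    m=(abs(P[:,0]-.70)<.12)&(abs(P[:,1]+.143)<.12)
    Q=P[m&(P[:,2]>.013)&(P[:,2]<.03)]
    hull=cv2.convexHull((Q[:,:2]*1e4).astype(np.float32))[:,0]/1e4
    r=least_squares(lambda p:np.hypot(hull[:,0]-p[0],hull[:,1]-p[1])-.075,[.7,-.143],loss='soft_l1',f_scale=.002)
    print(tag,np.median(Q[:,2]),r.x,np.abs(r.fun).mean(),len(hull))
    # upper things left of pipe
    S=P[m&(P[:,2]>.10)&(P[:,1]>-.115)&(P[:,2]<.3)]
    S=S[np.argsort(S[:,0])]
    print(len(S)); 
    for a in np.arange(.59,.76,.01):
        s=S[(S[:,0]>=a)&(S[:,0]<a+.01)]
        if len(s): print(round(a,2),len(s),np.percentile(s[:,1],[10,50,90]),np.percentile(s[:,2],[5,50,95]))
E
```

```text
scene0 0.018815784589140683 [ 0.6996 -0.1414] 0.013469427547674061 25
885
0.6 17 [-0.0993 -0.0961 -0.0928] [0.1375 0.1442 0.1518]
0.61 55 [-0.096  -0.0874 -0.0748] [0.1361 0.145  0.1598]
0.62 37 [-0.0975 -0.0941 -0.0831] [0.1324 0.1438 0.1812]
0.63 38 [-0.0972 -0.0948 -0.0849] [0.118  0.131  0.1842]
0.64 37 [-0.0972 -0.0949 -0.0843] [0.1097 0.1242 0.1843]
0.65 72 [-0.0961 -0.0854 -0.0778] [0.1071 0.1798 0.1886]
0.66 56 [-0.0968 -0.0832 -0.0772] [0.1043 0.186  0.1926]
0.67 49 [-0.0964 -0.0841 -0.0774] [0.1011 0.1887 0.195 ]
0.68 65 [-0.1086 -0.0861 -0.0784] [0.1205 0.1861 0.1965]
0.69 123 [-0.1057 -0.0915 -0.0798] [0.1178 0.1329 0.1981]
0.7 115 [-0.0966 -0.0928 -0.0829] [0.1248 0.1865 0.2185]
0.71 171 [-0.0962 -0.093  -0.0838] [0.1433 0.2184 0.2628]
0.72 50 [-0.0974 -0.0929 -0.091 ] [0.2047 0.2555 0.2686]
side0 0.018210426390086853 [ 0.6995 -0.1424] 0.013433350444705517 24
1105
0.6 23 [-0.1003 -0.096  -0.086 ] [0.1371 0.1428 0.1481]
0.61 61 [-0.0969 -0.0911 -0.0749] [0.1315 0.1432 0.1674]
0.62 38 [-0.0974 -0.0938 -0.0846] [0.1304 0.1429 0.1796]
0.63 45 [-0.0977 -0.0957 -0.0848] [0.1135 0.1269 0.1835]
0.64 49 [-0.0978 -0.0959 -0.0844] [0.1069 0.1208 0.1814]
0.65 82 [-0.0968 -0.0851 -0.0782] [0.103  0.1774 0.1868]
0.66 60 [-0.0967 -0.0839 -0.0775] [0.102  0.1833 0.1902]
0.67 50 [-0.0969 -0.0812 -0.0777] [0.1021 0.188  0.1937]
0.68 105 [-0.1106 -0.0944 -0.0784] [0.1206 0.1541 0.1952]
0.69 157 [-0.1068 -0.0936 -0.0805] [0.1161 0.1327 0.1958]
0.7 170 [-0.0969 -0.0937 -0.0844] [0.1231 0.1649 0.2149]
0.71 223 [-0.0972 -0.0938 -0.0864] [0.1506 0.2212 0.2619]
0.72 42 [-0.0968 -0.0934 -0.0908] [0.2085 0.2548 0.2685]
```

```bash
cat >> h.py <<'E'
def plan(pos,yaw,o=None):
    o=o or get_obs();M=R.from_euler('xyz',o['orientation'],degrees=True).as_matrix()
    d=M.T@(np.array(pos)-o['tool_pos']);s=-((yaw-o['orientation'][2]+180)%360-180)
    return np.round(d,4),round(s,2)
E
python3 -c "
from h import *
print(plan([.50,.10,.29],-23)); print(plan([.48,.1,.25],-23)); print(get_obs()['tool_pos'])"
```

```text
(array([-0.5074,  0.6246,  0.0022]), np.float64(-140.06))
(array([-0.4883,  0.6304,  0.0422]), np.float64(-140.06))
[ 0.19661954 -0.64541382  0.29144088]
```

play_rows:
  series:
    - [100, -0.49, 0.63, 0.02, -140]
    - [100, -0.49, 0.63, 0.02, -140]
    - [100, -0.49, 0.63, 0.02, -140]
    - [100, -0.49, 0.63, 0.02, -140]
    - [100, -0.49, 0.63, 0.02, -140]
    - [100, -0.49, 0.63, 0.02, -140]
    - [100, -0.49, 0.63, 0.02, -140]
    - [100, -0.49, 0.63, 0.02, -140]
    - [100, -0.49, 0.63, 0.02, -140]
    - [100, -0.49, 0.63, 0.02, -140]

```text
clock: 1.15
tool_pos: [0.3753, -0.1769, 0.2798]
orientation: [-179.9, -0.0, -76.8]
force: [1.1, -0.8, 0.3]
opening: 0.0873
```

```bash
python3 -c "
from h import *
o=get_obs();print(o['joint_pos'],o['tool_pos'],o['orientation'],o['clock']);print(plan([.45,.15,.24],-23))"
```

```text
[ 2.29813637e+00 -4.53225300e+00 -3.09466798e+01 -7.19431185e-04
 -6.35326220e+01  1.09455020e+01] [ 0.3753441  -0.17688773  0.27983836] [-1.79947890e+02 -9.42151044e-03 -7.67566862e+01] 1.15
(array([-0.3011, -0.1475,  0.0399]), np.float64(-53.76))
```

play_rows:
  series:
    - [100, -0.29, -0.13, 0.04, -54]
    - [100, -0.29, -0.13, 0.04, -54]
    - [100, -0.29, -0.13, 0.04, -54]
    - [100, -0.29, -0.13, 0.04, -54]
    - [100, -0.29, -0.13, 0.04, -54]
    - [100, -0.29, -0.13, 0.04, -54]
    - [100, -0.29, -0.13, 0.04, -54]
    - [100, -0.29, -0.13, 0.04, -54]
    - [100, -0.29, -0.13, 0.04, -54]

```text
clock: 2.05
tool_pos: [0.4369, 0.1331, 0.2392]
orientation: [179.9, 0.0, -23.1]
force: [-0.9, 0.4, -0.0]
opening: 0.0879
```

```bash
python3 -c "
from h import *
s,o=take('wrist','w1');print(o['joint_pos'],o['tool_pos'],o['orientation'],o['clock'])"
```

```text
[ 4.17674570e+01  2.23395324e+00 -3.01443040e+01 -8.31127979e-03
 -5.76918675e+01  2.51630789e+01] [0.43694881 0.13312761 0.23921778] [ 1.79939514e+02  3.61699039e-02 -2.30739297e+01] 2.05
```

View pics/w1.png

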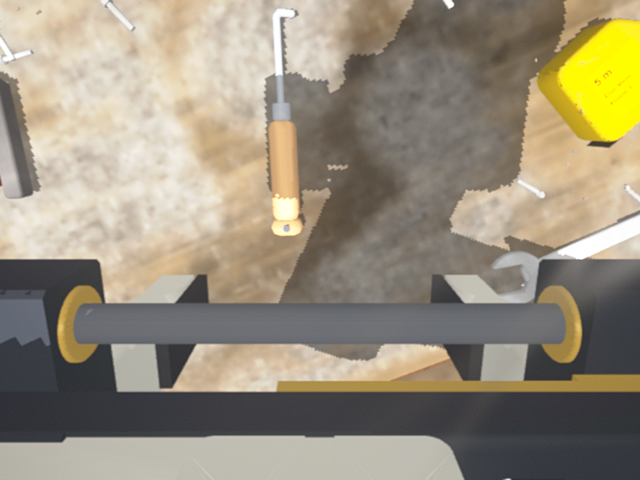

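```bash
python3 -c "
from h import *
d=ld('w1')
a=onz(d,279,14,.009);b=onz(d,283.5,121,.018);c=onz(d,286.5,233,.009);e=onz(d,295,14,.009);f=onz(d,283,104,.009)
print(a,b,c,e,f)
for q in (b,c,f): print(np.degrees(np.arctan2((a-q)[1],(a-q)[0])),np.linalg.norm(a-q))
print(px(d,284,160),px(d,280,60))
y=np.arctan2((a-c)[1],(a-c)[0]);print(a-.090*np.array([np.cos(y),np.sin(y),0]))
# tri with scene/side
A=ld('scene0');B=ld('side0')
print(tri((d,279,14),(A,270+130/6,305+126/6),(B,270+113/6,315+118/6)))
print(tri((d,286.5,229),(A,270+350/6,305+450/6),(B,270+412/6,315+403/6)))
"
```

```text
[0.57653153 0.10324958 0.009     ] [0.51032614 0.12890664 0.018     ] [0.43317902 0.16190502 0.009     ] [0.5722368 0.0931636 0.009    ] [0.52158079 0.12502043 0.009     ]
-21.183203926222024 0.0715712109674307
-22.2528659883254 0.15488835711437413
-21.61289441223882 0.059106285130592316
[0.48531896 0.13984787 0.01718726] [0.54916918 0.11474803 0.01049287]
[0.49323459 0.13733213 0.009     ]
(array([0.57661797, 0.10278376, 0.00740294]), [array([0.8, 0.2]), array([-0.1,  0.3]), array([-0.1, -0.3])])
(array([0.4373984 , 0.15882335, 0.01729175]), [array([0.6, 0.2]), array([-0. ,  0.3]), array([-0.3, -0.2])])
```

```bash
python3 -c "
from h import *
print(plan([.4975,.1355,.12],-22));print(plan([.4975,.1355,.069],-22))"
```

```text
(array([ 0.0546, -0.0266,  0.1194]), np.float64(-1.13))
(array([ 0.0546, -0.0266,  0.1704]), np.float64(-1.13))
```

play_rows:
  series:
    - [60, 0.0546, -0.0266, 0.05, -1.1]
    - [60, 0.0546, -0.0266, 0.1, -1.1]
    - [60, 0.0546, -0.0266, 0.14, -1.1]
    - [60, 0.0546, -0.0266, 0.16, -1.1]
    - [60, 0.0546, -0.0266, 0.17, -1.1]
    - [60, 0.0546, -0.0266, 0.17, -1.1]

```text
clock: 2.7
tool_pos: [0.4975, 0.1347, 0.069]
orientation: [179.9, 0.1, -22.1]
force: [0.3, 0.4, 0.4]
opening: 0.0528
```

```bash
python3 -c "
from h import *
s,o=take('wrist','w2');print(o['joint_pos'],o['tool_pos'],o['orientation'],o['force'],o['clock'])"
```

```text
[ 3.70019413e+01  2.07796364e+01 -3.42430001e+01  8.99861107e-03
 -3.51290727e+01  3.08994267e+01] [0.49749965 0.1347182  0.06898047] [ 1.79867173e+02  7.34814014e-02 -2.20913508e+01] [0.3483202  0.38798421 0.40252649] 2.7
```

View pics/w2.png

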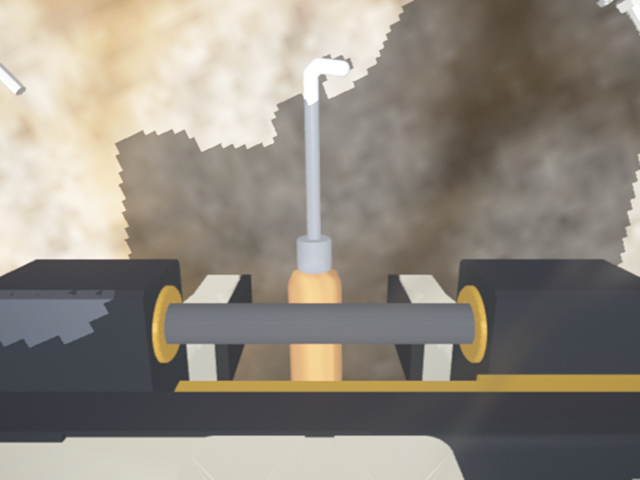

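play_rows:
  series:
    - [0, 0, 0, 0, 0]
    - [0, 0, 0, 0, 0]
    - [0, 0, 0, 0, 0]
    - [0, 0, 0, 0, 0]
    - [0, 0, 0, 0, 0]
    - [0, 0, 0, -0.03, 0]
    - [0, 0, 0, -0.08, 0]
    - [0, 0, 0, -0.13, 0]

```text
clock: 3.55
tool_pos: [0.4972, 0.1355, 0.2005]
orientation: [179.9, 0.1, -22.0]
force: [1.6, 0.7, -1.1]
opening: 0.0198
```

```bash
python3 -c "
from h import *
s,o=take('wrist','w3');print(o['tool_pos'],o['orientation'],o['force'],o['clock'],o['opening'])
d=ld('w3')"
```

```text
[0.49721866 0.13548998 0.20050146] [ 1.79871572e+02  8.24186884e-02 -2.20039349e+01] [ 1.61956943  0.65770502 -1.06383193] 3.55 0.019786963288477656
```

View pics/w3.png

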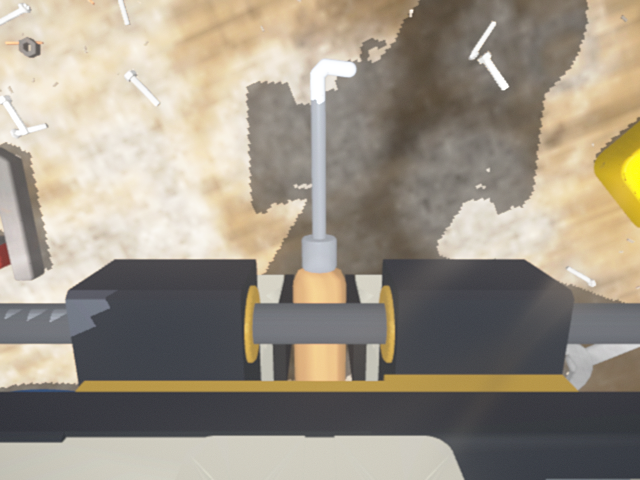

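```bash
cat >> h.py <<'E'
def totool(p,o):
    M=R.from_euler('xyz',o['orientation'],degrees=True).as_matrix();return M.T@(np.array(p)-o['tool_pos'])
E
python3 -c "
from h import *
np.set_printoptions(precision=4,suppress=True)
o=get_obs();d=ld('w3')
for u,v in [(318,68),(318,90),(318,150),(319,225),(337,69),(348,69)]:
  print(u,v,totool(px(d,u,v,0),o), totool(onz(d,u,v,.2005-.060),o))
crop('w3',280,40,100,100,6,'c5')
"
```

```text
318 68 [0.0819 0.0035 0.0691] [0.082  0.0035 0.0697]
318 90 [0.075  0.0035 0.0693] [0.075  0.0035 0.0697]
318 150 [0.0552 0.0034 0.0689] [0.0552 0.0034 0.0695]
319 225 [0.0286 0.0037 0.0685] [0.0284 0.0037 0.0693]
337 69 [0.0816 0.0098 0.0698] [0.0816 0.0098 0.0697]
348 69 [0.0816 0.0134 0.0692] [0.0816 0.0135 0.0697]
```

View pics/c5.png

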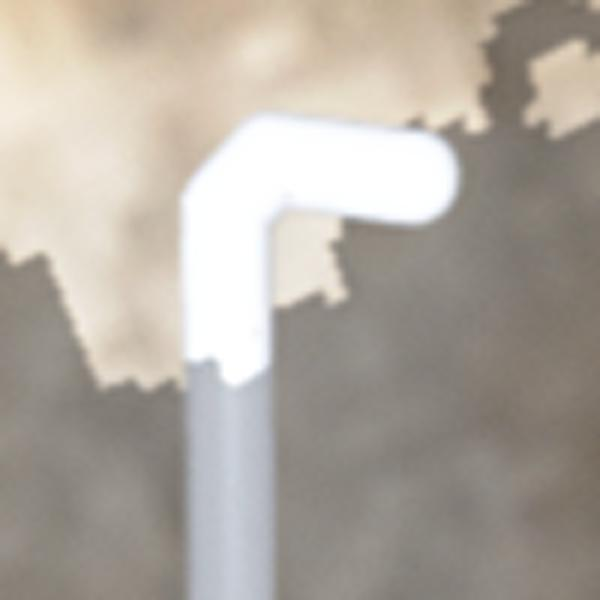

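```bash
python3 -c "
from h import *
np.set_printoptions(precision=4,suppress=True)
s,o=take('wrist','w4');d=ld('w4');print(o['tool_pos'],o['orientation'],o['force'],o['qvel'],s['tool_from_camera'])
for u,v in [(318,68),(318,90),(318,150),(319,225),(337,69),(348,69)]:
  print(u,v,totool(px(d,u,v,0),o), totool(onz(d,u,v,o['tool_pos'][2]-.060),o))
crop('w4',280,40,100,100,6,'c5')
print(np.abs(ld('w3')['f'].astype(int)-ld('w4')['f']).mean())
"
```

```text
[0.5009 0.1372 0.2096] [-179.5962   -0.4259  -21.8942] [4.6832 0.9904 7.7849] [ 0.0261  1.6318 -1.4653  1.1722 12.3134  0.0989] [[ 0.0001  0.9688  0.2479  0.0675]
 [ 1.     -0.0002  0.0006  0.0003]
 [ 0.0006  0.2479 -0.9688 -0.0918]
 [ 0.      0.      0.      1.    ]]
318 68 [ 0.0852 -0.0002  0.0585] [ 0.0855 -0.0002  0.0606]
318 90 [ 0.0784 -0.0002  0.0595] [ 0.0785 -0.0002  0.0606]
318 150 [ 0.0586 -0.0002  0.06  ] [ 0.0586 -0.0002  0.0604]
319 225 [0.032  0.0001 0.0589] [0.0317 0.0001 0.0602]
337 69 [0.0849 0.0061 0.0587] [0.0852 0.0061 0.0606]
348 69 [0.0849 0.0097 0.0587] [0.0851 0.0098 0.0606]
8.882225477430556
```

View pics/c5.png

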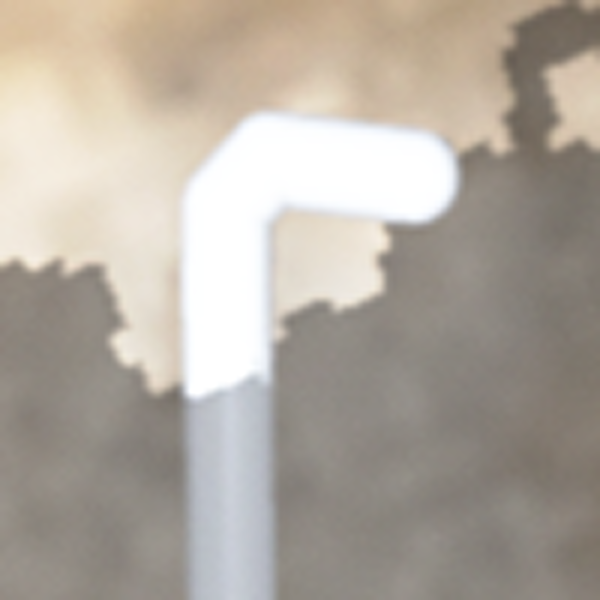

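```bash
python3 -c "
from h import *
print(plan([.52,-.03,.30],0),get_obs()['orientation'],get_obs()['tool_pos'])"
```

```text
(array([ 0.0809,  0.1475, -0.0942]), np.float64(-21.93)) [-179.49620969   -0.42338794  -21.92570689] [0.50097046 0.1375867  0.20652918]
```

play_rows:
  series:
    - [0, 0.02, 0.04, -0.03, -8]
    - [0, 0.04, 0.08, -0.06, -16]
    - [0, 0.06, 0.115, -0.08, -22]
    - [0, 0.075, 0.14, -0.09, -22]
    - [0, 0.081, 0.148, -0.095, -22]
    - [0, 0.081, 0.148, -0.095, -22]
    - [0, 0.081, 0.148, -0.095, -22]
    - [0, 0.081, 0.148, -0.095, -22]

```text
clock: 4.45
tool_pos: [0.5172, -0.0309, 0.2938]
orientation: [180.0, 0.1, 0.0]
force: [0.3, 0.4, -1.1]
opening: 0.0195
```

```bash
python3 -c "
from h import *
s,o=take('wrist','w5');print(o['tool_pos'],o['orientation'],o['force'],o['clock'],o['opening'])
take('side','side1');take('scene','scene1')
crop('side1',255,160,130,110,6,'c6')"
```

```text
[ 0.51720463 -0.03088127  0.29384582] [1.79995858e+02 7.63465600e-02 3.06812704e-02] [ 0.3451216   0.36163926 -1.1013731 ] 4.45 0.019529842716763023
```

View pics/w5.png

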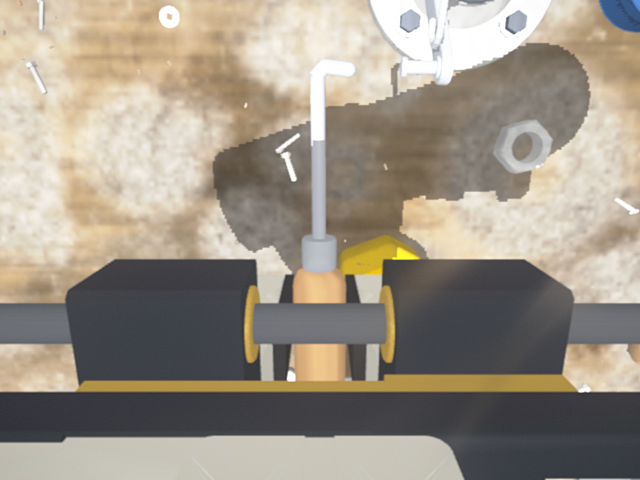

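View pics/side1.png

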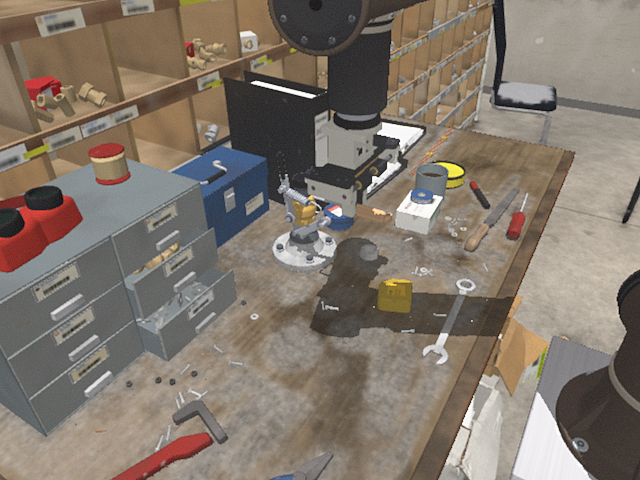

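play_rows:
  series:
    - [0, 0.03, 0, 0, 0]
    - [0, 0.06, 0, 0, 0]
    - [0, 0.06, 0, 0, 0]
    - [0, 0.06, 0, 0, 0]
    - [0, 0.06, 0, 0, 0]

```text
clock: 5.1
tool_pos: [0.577, -0.0313, 0.2943]
orientation: [180.0, 0.1, 0.0]
force: [-0.6, 0.1, -1.1]
opening: 0.0193
```

```bash
python3 -c "
from h import *
s,o=take('wrist','w6');print(o['tool_pos'],o['orientation'],o['force'],o['clock'],o['opening'])
crop('w6',360,20,130,130,6,'c7');crop('w5',380,0,100,100,6,'c7b')"
```

```text
[ 0.57698152 -0.03134881  0.29428727] [1.79995087e+02 5.18819715e-02 1.77411604e-02] [-0.64491701  0.12204204 -1.05132927] 5.1 0.01933443693003369
```

View pics/w6.png

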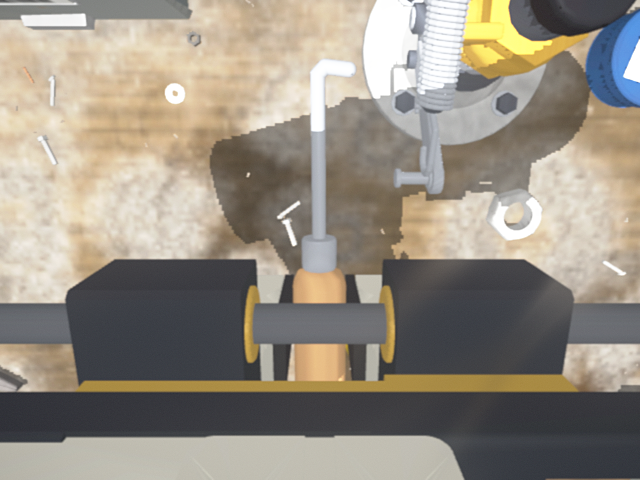

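View pics/c7.png

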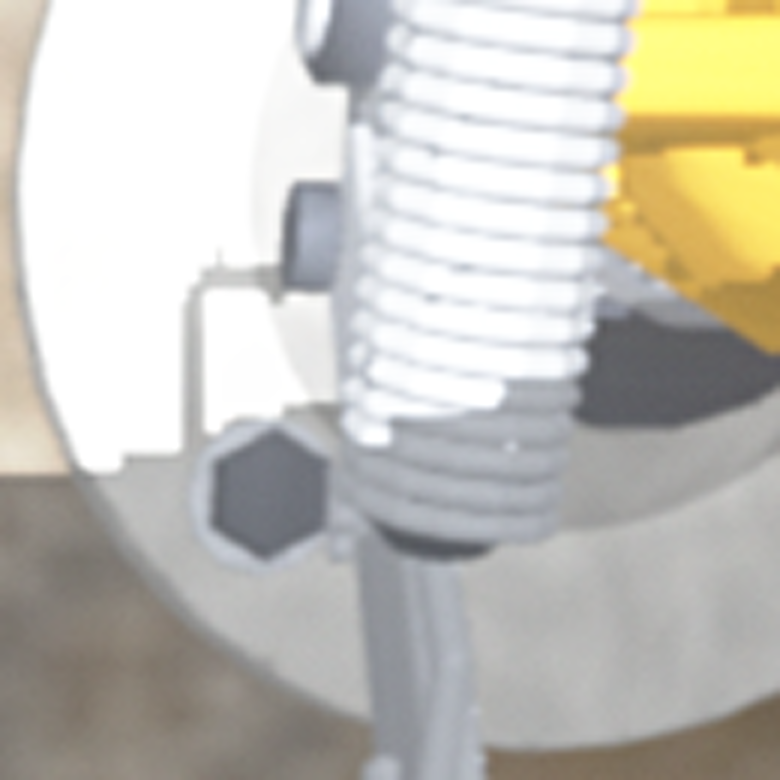

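View pics/c7b.png

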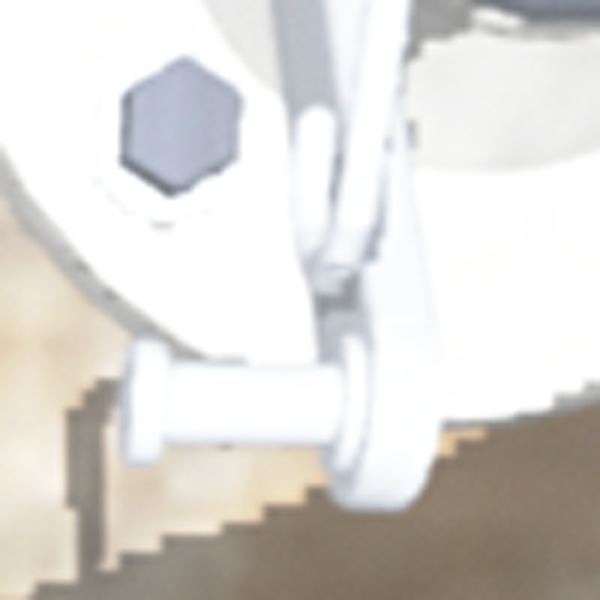

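View pics/c6.png

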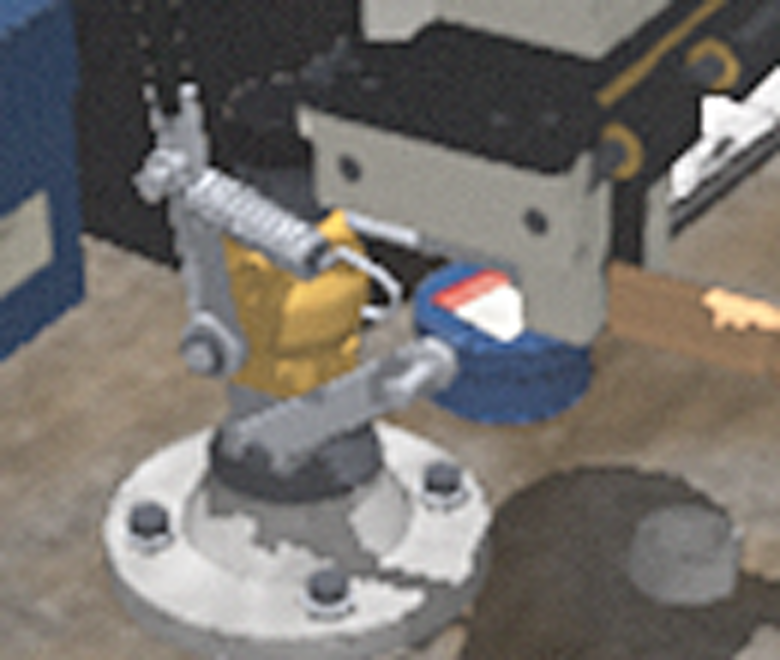

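```bash
python3 -c "
from h import *
crop('w6',375,90,100,110,6,'c8')"
```

```text
(no output)
```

View pics/c8.png

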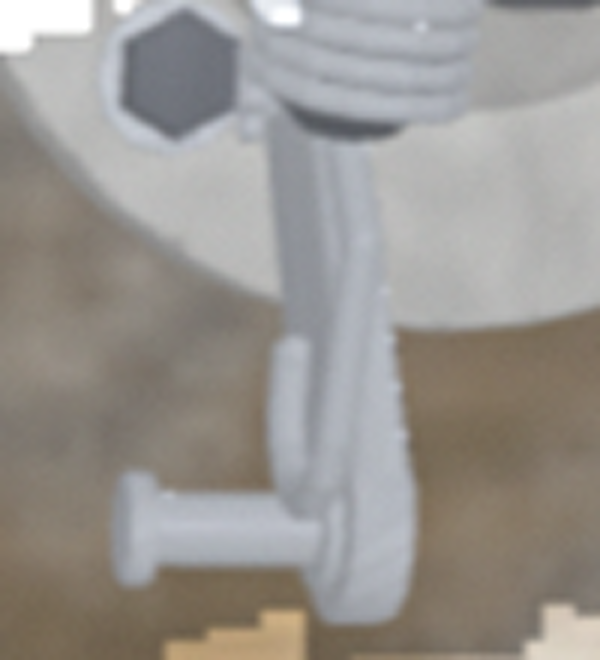

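```bash
python3 -c "
from h import *
np.set_printoptions(precision=4,suppress=True)
a=ld('w5');b=ld('w6');s=ld('side1')
print('post',tri((a,421.7,67.5),(b,414.2,178.3)))
print('head',tri((a,380+148/6,402/6),(b,375+133/6,90+528/6),(s,255+393/6,160+388/6)))
print('hookend',tri((a,435.8,47),(b,375+306/6,90+488/6)))
print('hookend3',tri((a,435.8,47),(b,375+306/6,90+488/6),(s,255+398/6,160+296/6)))
print('lip tip',tri((a,380+318/6,112/6),(b,375+291/6,90+345/6)))
print('lip tip',tri((a,380+318/6,112/6),(b,375+291/6,90+345/6),(s,255+366/6,160+313/6)))
for u,v,n in [(427,172,'he'),(423,165,'lip'),(430,165,'sh'),(414,178,'post'),(398,178,'head'),(440,180,'bar'),(436,110,'coil')]: print(n,px(b,u,v,0))
for u,v,n in [(427,172,'he'),(423,165,'lip'),(430,165,'sh'),(414,178,'post'),(398,178,'head'),(440,180,'bar'),(436,110,'coil'),(435,40,'coil2')]: print(n,px(b,u,v,1))
"
```

```text
post (array([ 0.6138, -0.0866,  0.1391]), [array([-0.1,  0. ]), array([0.1, 0. ])])
head (array([ 0.614 , -0.0768,  0.1408]), [array([-0.7, -0.3]), array([0.6, 0.3]), array([0., 0.])])
hookend (array([ 0.6203, -0.0875,  0.1626]), [array([-0.4,  0. ]), array([0.4, 0. ])])
hookend3 (array([ 0.6194, -0.0864,  0.1696]), [array([ 1. , -0.7]), array([1.4, 3.2]), array([-0.8,  0.3])])
lip tip (array([ 0.6325, -0.085 ,  0.1639]), [array([-0.3,  0. ]), array([0.2, 0. ])])
lip tip (array([ 0.6321, -0.0864,  0.1598]), [array([0.4, 2.9]), array([1. , 0.3]), array([-0.8, -0. ])])
he [ 0.6213 -0.0847  0.1751]
lip [ 0.6239 -0.0847  0.166 ]
sh [ 0.625  -0.0852  0.1781]
post [ 0.6143 -0.0859  0.1417]
head [ 0.6144 -0.0765  0.1433]
bar [ 0.6139 -0.099   0.1478]
coil [ 0.6503 -0.0853  0.182 ]
he [ 0.6213 -0.0847  0.1751]
lip [ 0.6237 -0.085   0.1646]
sh [ 0.6251 -0.085   0.1788]
post [ 0.6144 -0.0857  0.1426]
head [ 0.6146 -0.0763  0.1442]
bar [ 0.6139 -0.0989  0.1482]
coil [ 0.6503 -0.0853  0.182 ]
coil2 [ 0.6786 -0.0809  0.1896]
```

```bash
cat >> h.py <<'E'
def hookpts(C,ang,y):
    # C bend centre (x,z), ang spring elevation deg; returns wire centreline
    a=np.radians(ang);ex=np.array([np.cos(a),np.sin(a)]);ez=np.array([-np.sin(a),np.cos(a)])
    pts=[C+2.5e-3*ex-8.6e-3*ez]
    for t in np.linspace(-90,-270,19): pts.append(C+8.6e-3*(np.cos(np.radians(t))*ex+np.sin(np.radians(t))*ez))
    pts.append(C+16e-3*ex+8.6e-3*ez)
    return [np.array([p[0],y,p[1]]) for p in pts]
def overlay(tag,x0,y0,w,h,k,out,lines):
    d=ld(tag);im=cv2.resize(d['f'][y0:y0+h,x0:x0+w,::-1],None,fx=k,fy=k,interpolation=cv2.INTER_CUBIC)
    for L,c in lines:
        q=np.array([(np.array(proj(d,p))+.5-[x0,y0])*k for p in L]).astype(np.int32)
        cv2.polylines(im,[q],False,c,1)
    cv2.imwrite(f'pics/{out}.png',im); return im
E
python3 -c "
from h import *
L=[(hookpts(np.array([.629,.171]),15,-.0855),(0,0,255)),([np.array([.6135,-.096,.14]),np.array([.6135,-.076,.14])],(0,255,0)),([np.array([.712,-.0855,.198]),np.array([.629,-.0855,.171])],(255,0,0))]
i=[overlay('w5',400,0,60,60,6,'o1',L),overlay('w6',390,100,60,60,6,'o2',L),overlay('side1',270,170,80,60,6,'o3',L)]
cv2.imwrite('pics/o.png',np.hstack([i[0][:360],i[1]]))"
```

```text
(no output)
```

View pics/o.png

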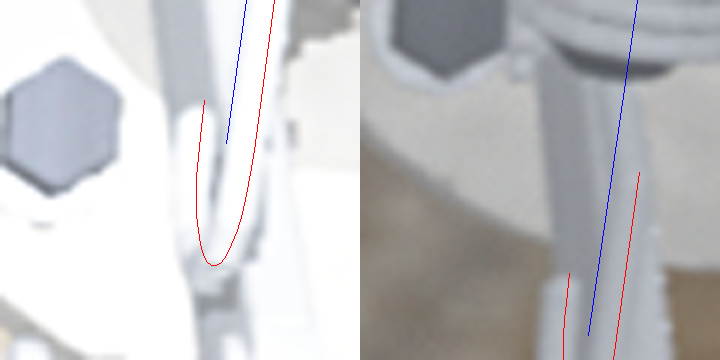

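View pics/o3.png

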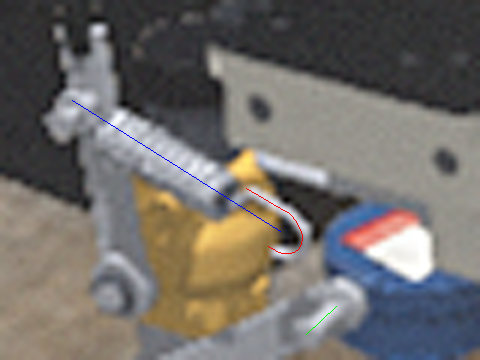

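play_rows:
  series:
    - [0, -0.03, 0.005, 0.0, 0]
    - [0, -0.0325, 0.017, 0.03, 0]
    - [0, -0.0325, 0.017, 0.05, 0]
    - [0, -0.0325, 0.017, 0.062, 0]
    - [0, -0.0325, 0.017, 0.062, 0]
    - [0, -0.0325, 0.017, 0.062, 0]
    - [0, -0.0325, 0.017, 0.062, 0]

```text
clock: 5.85
tool_pos: [0.5458, -0.0484, 0.2338]
orientation: [-180.0, -0.1, 0.0]
force: [0.2, 0.2, -1.4]
opening: 0.0196
```

```bash
python3 -c "
from h import *
s,o=take('wrist','w7');print(o['tool_pos'],o['orientation'],o['force'],o['clock'],o['opening'])
take('side','side2')
crop('w7',290,20,130,100,6,'c9');crop('side2',255,160,130,110,6,'c10')"
```

```text
[ 0.5457793  -0.04839408  0.23376966] [-1.79993446e+02 -1.00276279e-01  1.93010242e-02] [ 0.1655572   0.20230937 -1.3956037 ] 5.85 0.0196096814469818
```

View pics/w7.png

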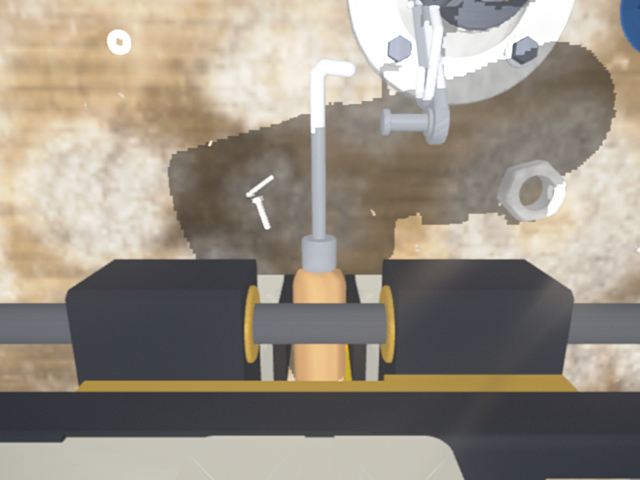

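View pics/c9.png

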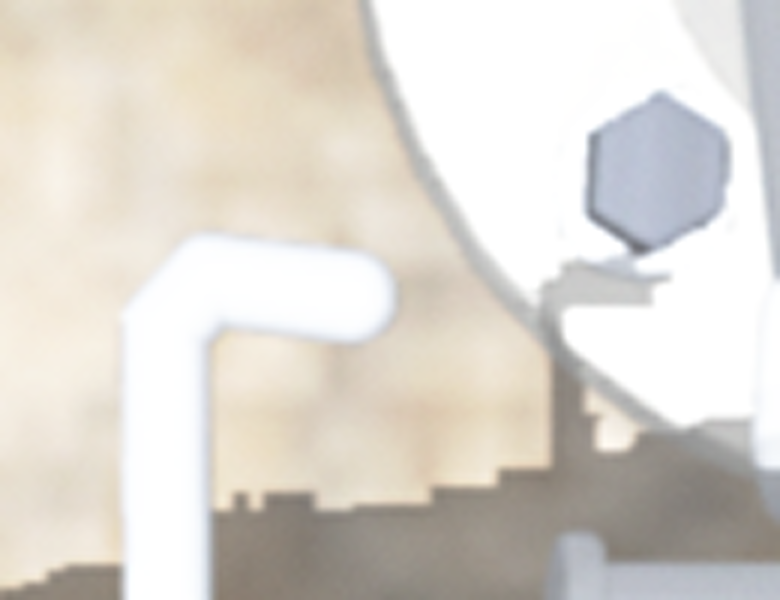

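View pics/c10.png

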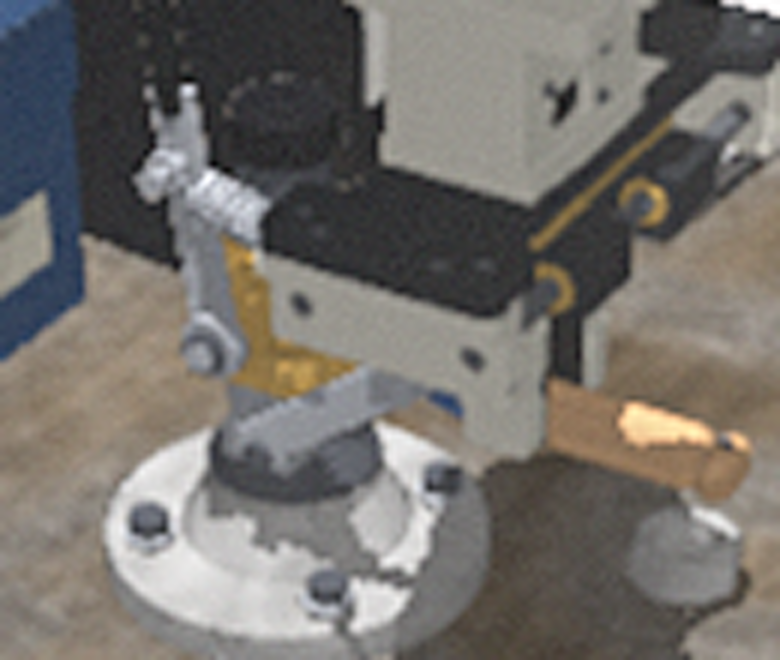

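```bash
python3 -c "
from h import *
L=[(hookpts(np.array([.628,.1715]),16,-.085),(0,0,255)),([np.array([.6135,-.096,.14]),np.array([.6135,-.076,.14])],(0,255,0))]
overlay('w7',370,0,100,100,6,'o4',L)
o=get_obs();print(o['tool_pos']);d=ld('w7')
for u,v in [(318,69),(337,69),(433,95),(427,85),(434,60)]: print(px(d,u,v,0))"
```

```text
[ 0.54562056 -0.04844322  0.23357512]
[ 0.63081809 -0.04850508  0.17410077]
[ 0.63074267 -0.05479302  0.17475877]
[ 0.62237334 -0.08638273  0.17755962]
[ 0.62546836 -0.08413589  0.17788129]
[ 0.63252804 -0.0848439   0.18216651]
```

View pics/o4.png

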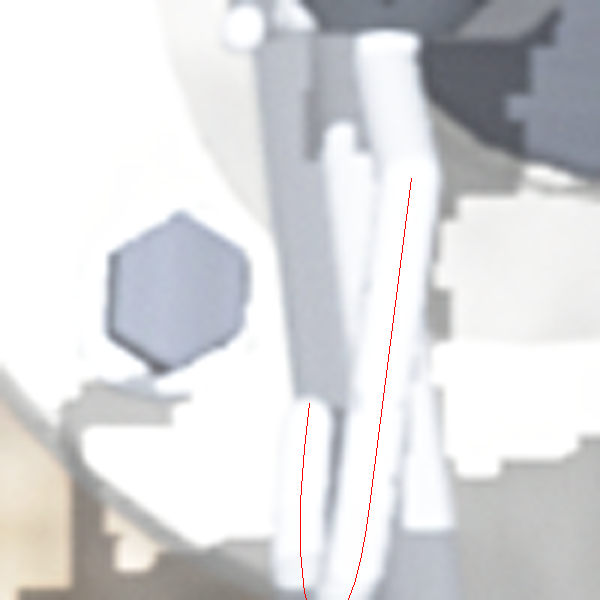

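play_rows:
  series:
    - [0, -0.001, 0.005, 0.0015, 0]
    - [0, -0.001, 0.012, 0.0015, 0]
    - [0, -0.001, 0.018, 0.0015, 0]
    - [0, -0.001, 0.023, 0.0015, 0]
    - [0, -0.001, 0.027, 0.0015, 0]
    - [0, -0.001, 0.03, 0.0015, 0]
    - [0, -0.001, 0.03, 0.0015, 0]
    - [0, -0.001, 0.03, 0.0015, 0]

```text
clock: 6.75
tool_pos: [0.5441, -0.0787, 0.2311]
orientation: [-180.0, -0.0, -0.0]
force: [0.3, 0.4, -0.6]
opening: 0.0197
```

```bash
python3 -c "
from h import *
s,o=take('wrist','w8');print(o['tool_pos'],o['orientation'],o['force'],o['clock'],o['opening'])
crop('w8',280,10,130,100,6,'c11')"
```

```text
[ 0.54410301 -0.07867549  0.23112635] [-1.79997328e+02 -2.24744774e-03 -1.81365267e-02] [ 0.25360482  0.39825175 -0.59847599] 6.75 0.019696566346427816
```

View pics/c11.png

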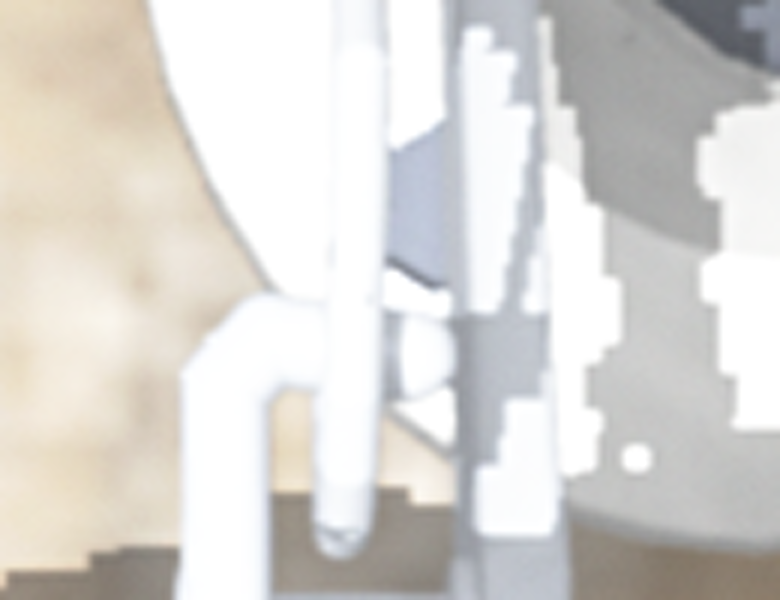

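play_rows:
  series:
    - [0, -0.005, 0, 0.0015, 0]
    - [0, -0.01, 0, 0.003, 0]
    - [0, -0.015, 0, 0.0045, 0]
    - [0, -0.02, 0, 0.006, 0]
    - [0, -0.02, 0, 0.006, 0]
    - [0, -0.02, 0, 0.006, 0]

```text
clock: 7.4
tool_pos: [0.525, -0.0785, 0.2259]
orientation: [-180.0, -0.2, 0.0]
force: [5.9, 0.5, -0.4]
opening: 0.0195
```

```bash
python3 -c "
from h import *
s,o=take('wrist','w9');print(o['tool_pos'],o['orientation'],o['force'],o['clock'],o['opening'])
crop('w9',280,10,130,100,6,'c12')"
```

```text
[ 0.52498856 -0.07848124  0.22590007] [-1.79992942e+02 -1.53555784e-01  2.24545984e-02] [ 5.88948832  0.54496178 -0.35220275] 7.4 0.019473272750236727
```

View pics/c12.png

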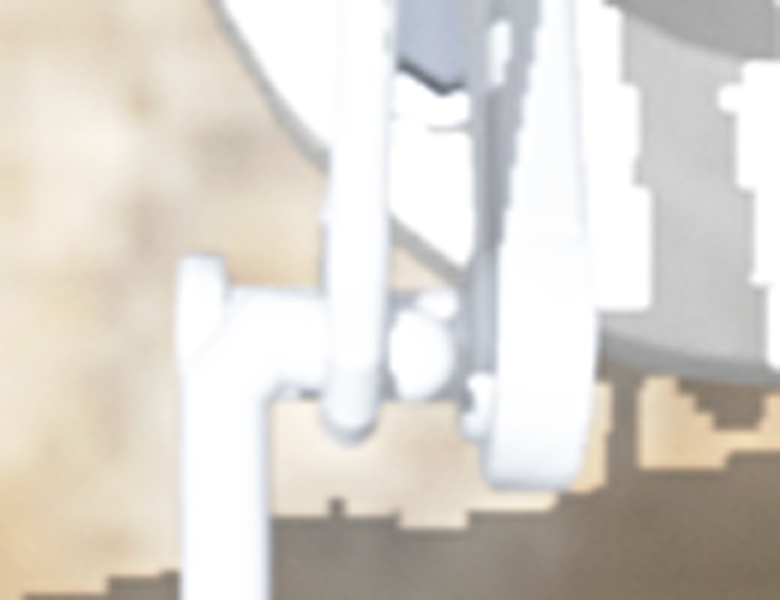

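play_rows:
  series:
    - [0, -0.005, 0, 0.0015, 0]
    - [0, -0.01, 0, 0.003, 0]
    - [0, -0.015, 0, 0.0045, 0]
    - [0, -0.02, 0, 0.006, 0]
    - [0, -0.022, 0, 0.0065, 0]
    - [0, -0.022, 0, 0.0065, 0]
    - [0, -0.022, 0, 0.0065, 0]

```text
clock: 8.15
tool_pos: [0.5056, -0.0782, 0.2207]
orientation: [-180.0, -0.5, 0.1]
force: [11.3, -0.2, 1.4]
opening: 0.0196
```

```bash
python3 -c "
from h import *
s,o=take('wrist','w10');print(o['tool_pos'],o['orientation'],o['force'],o['clock'],o['opening'])
crop('w10',280,10,130,100,6,'c13');take('side','side3');crop('side3',255,160,130,110,6,'c14')"
```

```text
[ 0.50562606 -0.07817338  0.22069734] [-1.79979677e+02 -4.77071517e-01  7.10583669e-02] [11.28011012 -0.20964839  1.42441841] 8.15 0.019594055055792866
```

View pics/c13.png

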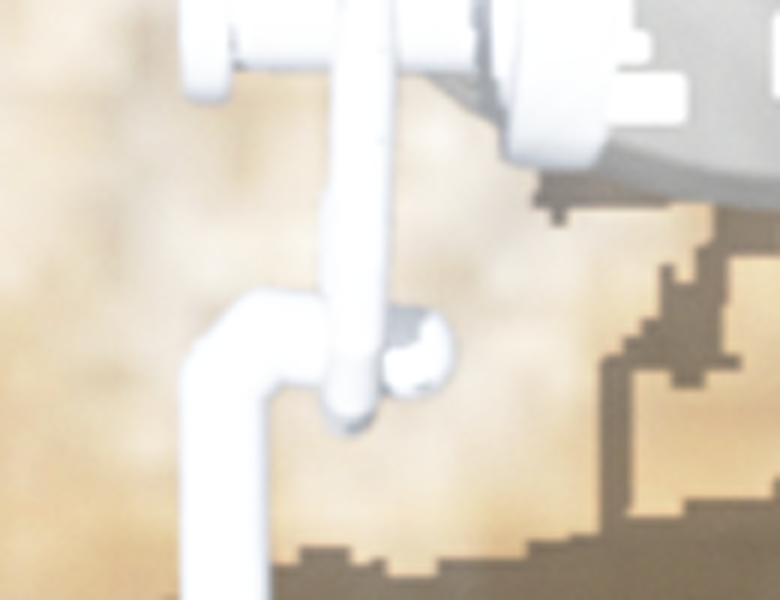

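View pics/c14.png

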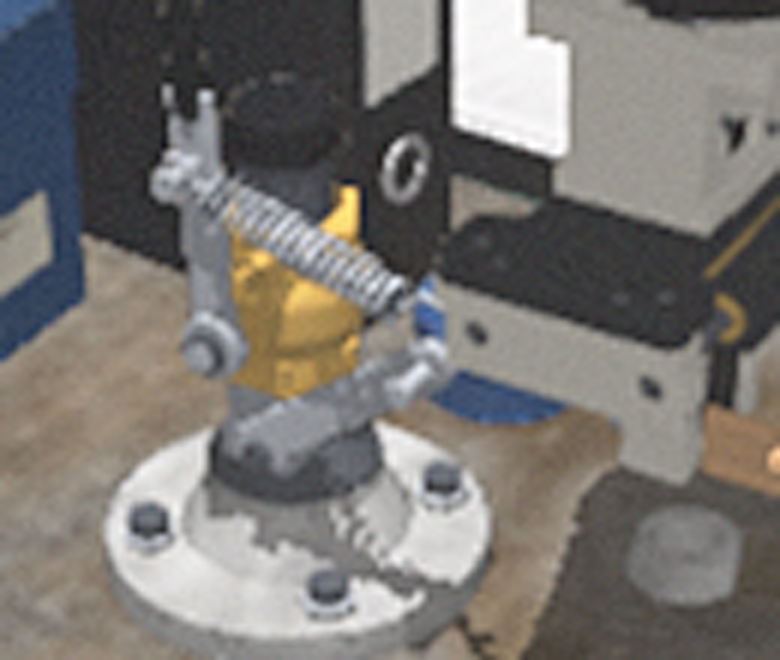

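play_rows:
  series:
    - [0, -0.003, 0, 0.001, 0]
    - [0, -0.003, 0, 0.003, 0]
    - [0, -0.002, 0, 0.006, 0]
    - [0, -0.001, 0, 0.009, 0]
    - [0, 0.0, 0, 0.012, 0]
    - [0, 0.0015, 0, 0.015, 0]
    - [0, 0.0015, 0, 0.015, 0]
    - [0, 0.0015, 0, 0.015, 0]

```text
clock: 9.05
tool_pos: [0.5074, -0.0782, 0.2057]
orientation: [-180.0, -0.5, 0.1]
force: [10.6, 0.5, 2.3]
opening: 0.0195
```

```bash
cat >> h.py <<'E'
def tip(o):
    M=R.from_euler('xyz',o['orientation'],degrees=True).as_matrix();return o['tool_pos']+M@np.array([.085,.0063,.0605])
E
python3 -c "
from h import *
s,o=take('wrist','w11');print(o['tool_pos'],o['orientation'],o['force'],o['clock'],o['opening'],tip(o))
crop('w11',280,0,130,100,6,'c15');take('side','side4');crop('side4',255,160,130,110,6,'c16')"
```

```text
[ 0.50737093 -0.07815202  0.20567757] [-1.79982012e+02 -4.77911105e-01  7.57017779e-02] [10.62468243  0.4709908   2.34046578] 9.05 0.019500960139591662 [ 0.59288085 -0.08432005  0.14588669]
```

View pics/c15.png

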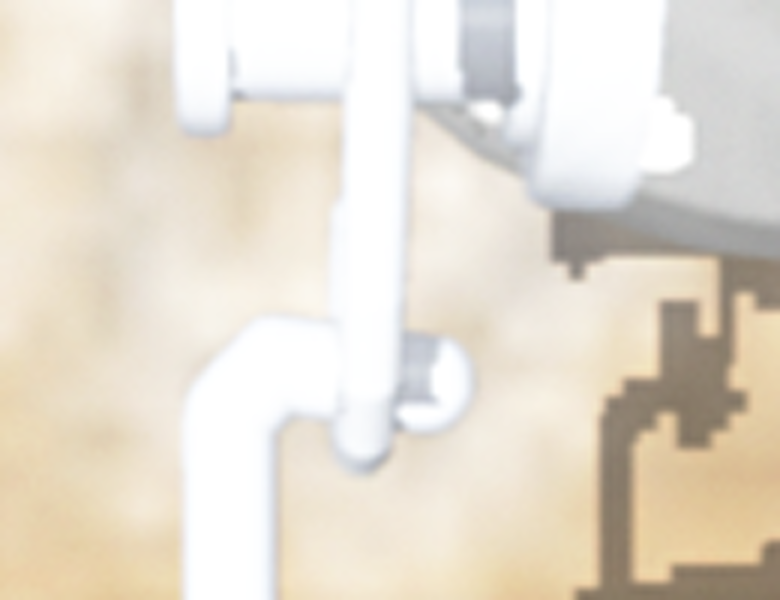

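View pics/c16.png

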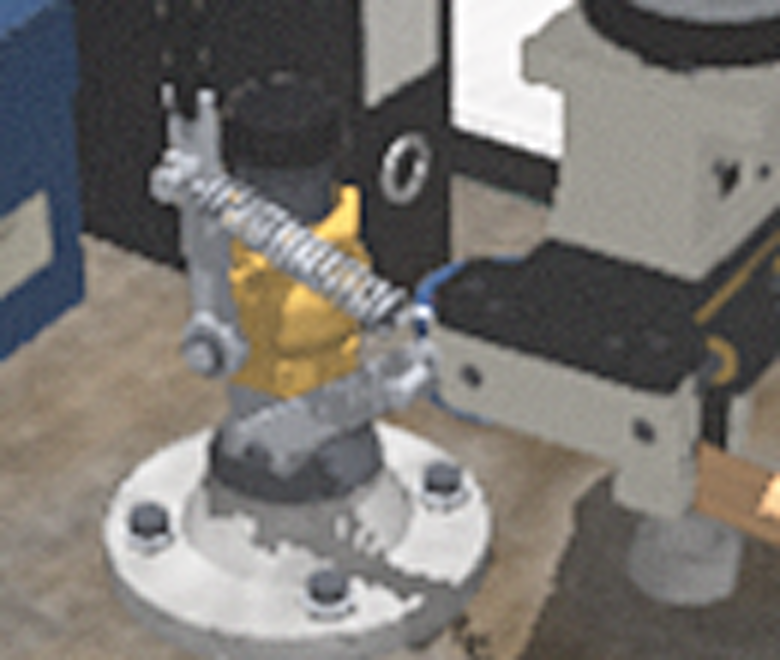

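```bash
cat >> h.py <<'E'
def tt(tag,pts):
    d=ld(tag)
    for u,v in pts: print(tag,u,v,np.round(px(d,u,v,1),4))
E
python3 -c "
from h import *
tt('w10',[(318,75),(318,150),(319,200),(328,67),(350,68),(342,20),(333,12)])
tt('w11',[(318,75),(318,150),(319,200),(328,62),(356,63),(343,20),(330,8)])
print('t8');tt('w8',[(318,75),(318,150),(319,200),(328,67)])"
```

```text
w10 318 75 [ 0.589  -0.0782  0.1628]
w10 318 150 [ 0.5646 -0.0782  0.1626]
w10 319 200 [ 0.5471 -0.0786  0.1618]
w10 328 67 [ 0.5915 -0.0815  0.1632]
w10 350 68 [ 0.5912 -0.0887  0.1628]
w10 342 20 [ 0.6031 -0.0853  0.1745]
w10 333 12 [ 0.6129 -0.0836  0.1427]
w11 318 75 [ 0.59   -0.0782  0.1547]
w11 318 150 [ 0.5666 -0.0782  0.1519]
w11 319 200 [ 0.5495 -0.0786  0.1507]
w11 328 62 [ 0.5938 -0.0813  0.1548]
w11 356 63 [ 0.5936 -0.0901  0.1546]
w11 343 20 [ 0.6031 -0.0852  0.1673]
w11 330 8 [ 0.6123 -0.0821  0.1425]
t8
w8 318 75 [ 0.6271 -0.0788  0.1718]
w8 318 150 [ 0.6026 -0.0788  0.1711]
w8 319 200 [ 0.5851 -0.0792  0.1718]
w8 328 67 [ 0.6296 -0.0822  0.1716]
```

play_rows:
  series:
    - [0, -0.001, 0, 0.003, 0]
    - [0, -0.001, 0, 0.006, 0]
    - [0, 0.0, 0, 0.009, 0]
    - [0, 0.0, 0, 0.012, 0]
    - [0, 0.001, 0, 0.015, 0]
    - [0, 0.001, 0, 0.016, 0]
    - [0, 0.001, 0, 0.016, 0]

```text
clock: 9.85
tool_pos: [0.5087, -0.0781, 0.1898]
orientation: [-180.0, -0.5, 0.1]
force: [10.2, -0.5, 3.3]
opening: 0.02
```

```bash
python3 -c "
from h import *
s,o=take('wrist','w12');print(o['tool_pos'],o['orientation'],o['force'],o['clock'],o['opening'],tip(o))
crop('w12',280,0,130,100,6,'c17');take('side','side5');crop('side5',255,160,130,110,6,'c18')
tt('w12',[(318,75),(318,150),(319,200),(328,62)])"
```

```text
[ 0.50868937 -0.0781078   0.18983979] [-1.79979909e+02 -5.12484205e-01  8.63892781e-02] [10.21910593 -0.4746194   3.25435087] 9.85 0.019952288124104874 [ 0.59423649 -0.08425761  0.13010029]
w12 318 75 [ 0.5906 -0.0782  0.1457]
w12 318 150 [ 0.5682 -0.0782  0.1414]
w12 319 200 [ 0.5514 -0.0785  0.1382]
w12 328 62 [ 0.5942 -0.0811  0.1459]
```

View pics/c17.png

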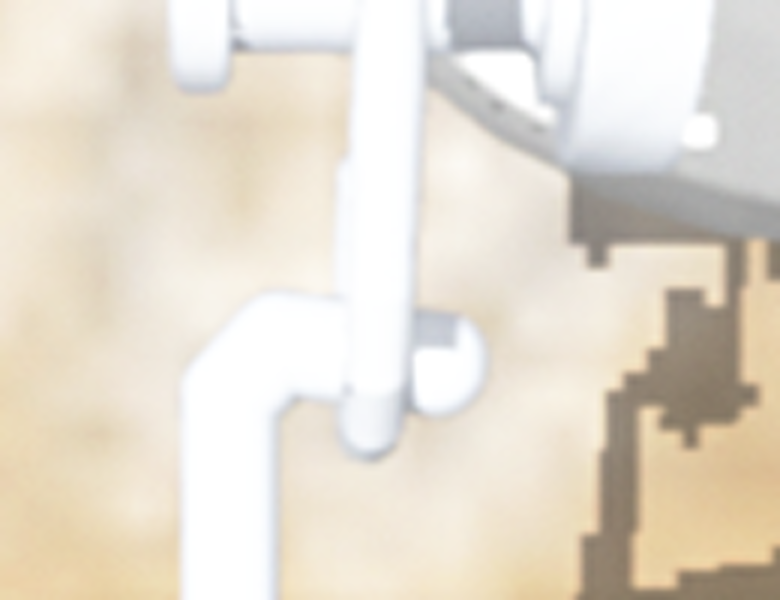

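View pics/c18.png

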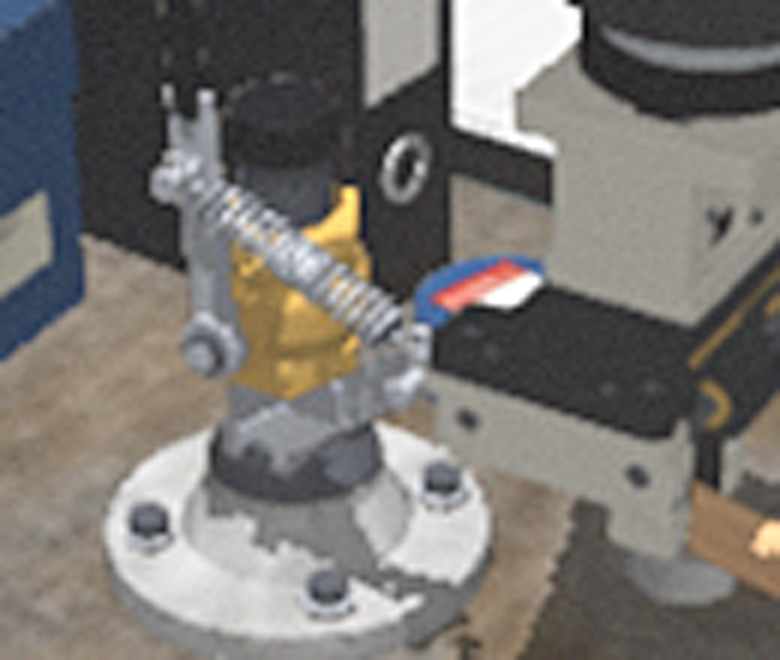

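play_rows:
  series:
    - [0, 0.001, 0, 0.003, 0]
    - [0, 0.002, 0, 0.006, 0]
    - [0, 0.003, 0, 0.009, 0]
    - [0, 0.004, 0, 0.012, 0]
    - [0, 0.005, 0, 0.015, 0]
    - [0, 0.006, 0, 0.017, 0]
    - [0, 0.006, 0, 0.017, 0]

```text
clock: 10.65
tool_pos: [0.5147, -0.0781, 0.1728]
orientation: [-180.0, -0.5, 0.1]
force: [9.4, 0.5, 4.7]
opening: 0.0197
```

```bash
python3 -c "
from h import *
s,o=take('wrist','w13');print(o['tool_pos'],o['orientation'],o['force'],o['clock'],o['opening'],tip(o))
crop('w13',280,0,130,100,6,'c19');take('side','side6');crop('side6',255,160,130,110,6,'c20')
tt('w13',[(318,75),(318,150),(319,200),(328,62)])"
```

```text
[ 0.51467876 -0.07811654  0.17277035] [-1.79985109e+02 -4.93385845e-01  9.10285281e-02] [9.44011468 0.45948288 4.71267163] 10.65 0.019684109378344604 [ 0.60020647 -0.08426494  0.1130029 ]
w13 318 75 [ 0.5957 -0.0782  0.1365]
w13 318 150 [ 0.5745 -0.0782  0.1305]
w13 319 200 [ 0.5581 -0.0785  0.1255]
w13 328 62 [ 0.599  -0.081   0.1375]
```

View pics/c19.png

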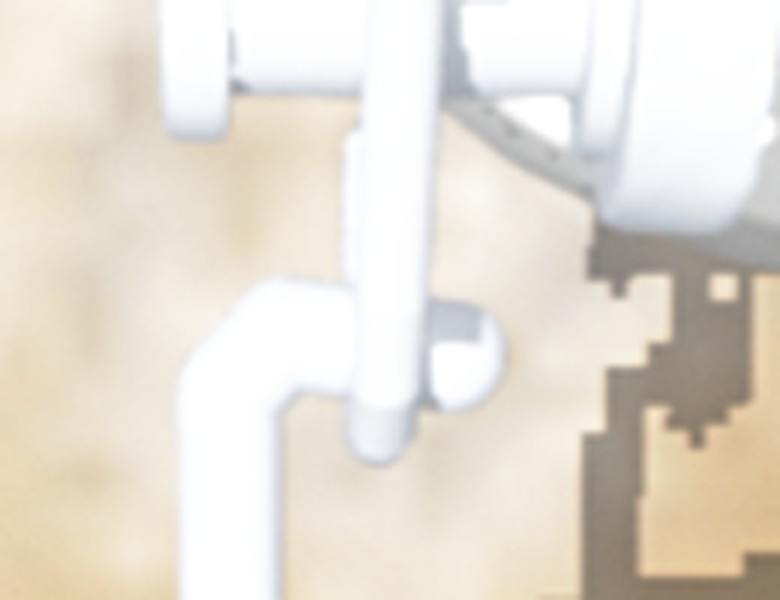

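View pics/c20.png

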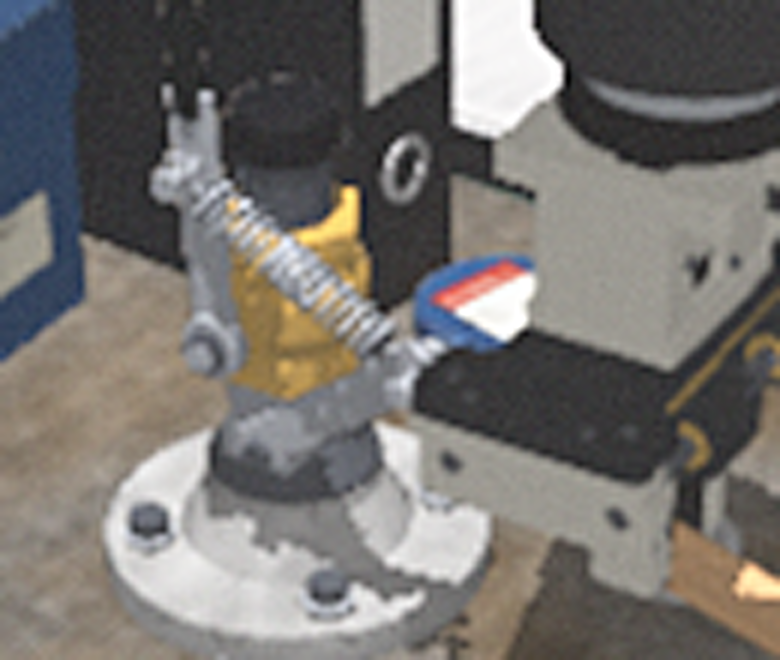

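play_rows:
  series:
    - [0, 0.001, 0, 0.002, 0]
    - [0, 0.002, 0, 0.004, 0]
    - [0, 0.003, 0, 0.006, 0]
    - [0, 0.003, 0, 0.0075, 0]
    - [0, 0.003, 0, 0.0075, 0]

```text
clock: 11.25
tool_pos: [0.5176, -0.0781, 0.1653]
orientation: [-180.0, -0.5, 0.1]
force: [10.6, 0.2, 5.1]
opening: 0.0196
```

```bash
python3 -c "
from h import *
s,o=take('wrist','w14');print(o['tool_pos'],o['orientation'],o['force'],o['clock'],o['opening'],tip(o))
crop('w14',280,0,130,100,6,'c21');take('scene','scene6');crop('scene6',270,150,130,110,6,'c22')
tt('w14',[(318,75),(318,150),(319,200),(329,61)])"
```

```text
[ 0.51761173 -0.0781187   0.16534955] [-1.79984926e+02 -4.91710176e-01  9.44729330e-02] [10.555847    0.18750748  5.11632618] 11.25 0.01955666659394743 [ 0.60313806 -0.08426177  0.10557958]
w14 318 75 [ 0.5982 -0.0782  0.1327]
w14 318 150 [ 0.5776 -0.0782  0.1259]
w14 319 200 [ 0.5614 -0.0785  0.1203]
w14 329 61 [ 0.6016 -0.0812  0.1341]
```

View pics/c21.png

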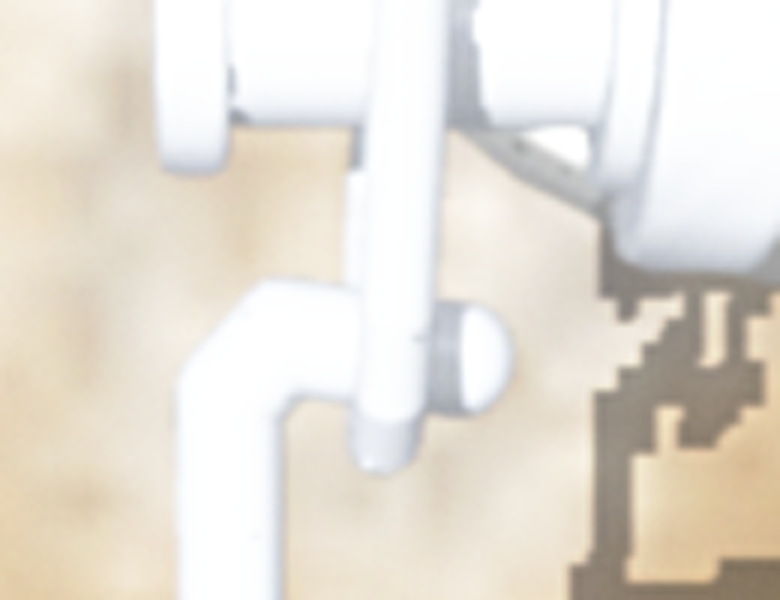

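View pics/c22.png

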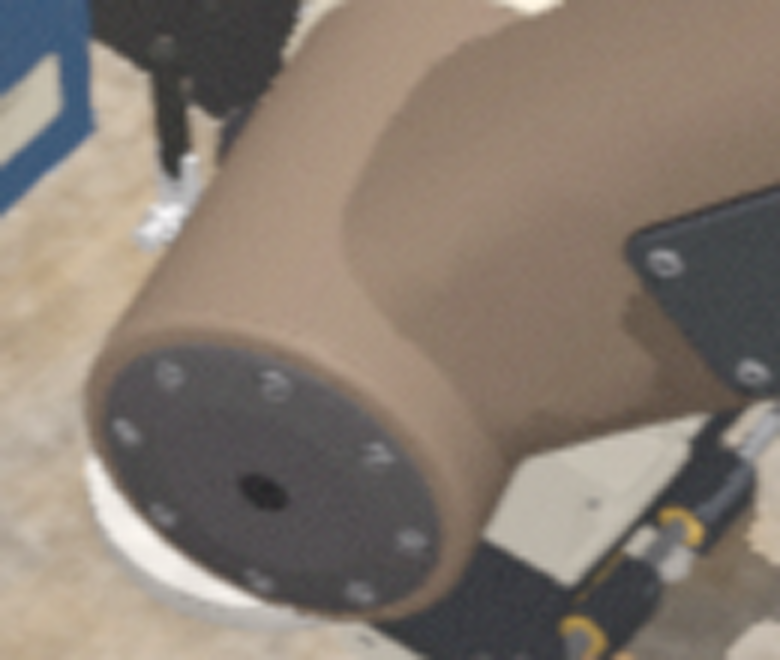

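play_rows:
  series:
    - [0, 0.001, 0, -0.0004, 0]
    - [0, 0.002, 0, -0.0008, 0]
    - [0, 0.003, 0, -0.0012, 0]
    - [0, 0.0042, 0, -0.0017, 0]
    - [0, 0.0042, 0, -0.0017, 0]
    - [0, 0.0042, 0, -0.0017, 0]

```text
clock: 11.95
tool_pos: [0.5214, -0.0782, 0.167]
orientation: [-180.0, -0.4, 0.1]
force: [8.8, -0.1, 4.8]
opening: 0.0198
```

```bash
python3 -c "
from h import *
s,o=take('wrist','w15');print(o['tool_pos'],o['orientation'],o['force'],o['clock'],o['opening'],tip(o))
crop('w15',280,0,130,100,6,'c23');take('side','side7');crop('side7',255,160,130,110,6,'c24')
tt('w15',[(318,75),(318,150),(319,200),(329,61)])"
```

```text
[ 0.52136711 -0.07820679  0.16701882] [-1.79985985e+02 -4.47517486e-01  8.17888661e-02] [ 8.82871363 -0.09002181  4.76128802] 11.95 0.01979946915274988 [ 0.60684595 -0.08436998  0.10718303]
w15 318 75 [ 0.6019 -0.0783  0.1342]
w15 318 150 [ 0.5813 -0.0783  0.1273]
w15 319 200 [ 0.5651 -0.0786  0.122 ]
w15 329 61 [ 0.6053 -0.0813  0.1362]
```

View pics/c23.png

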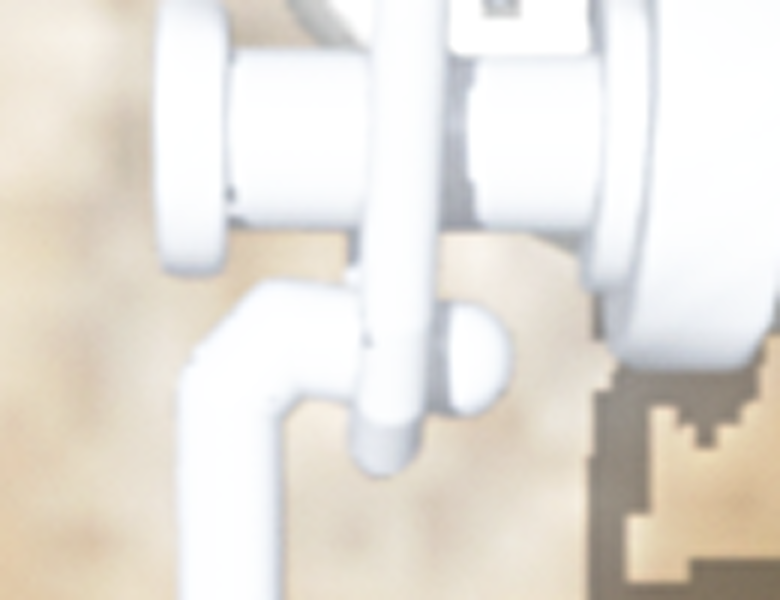

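View pics/c24.png

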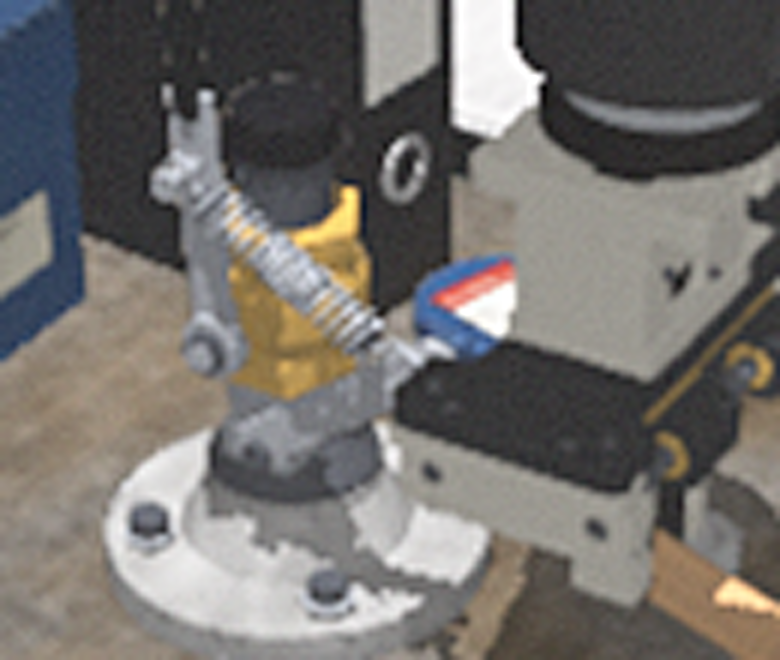

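play_rows:
  series:
    - [0, 0.0, -0.004, 0, 0]
    - [0, 0.0, -0.008, 0, 0]
    - [0, 0.0, -0.012, 0, 0]
    - [0, 0.0, -0.018, 0, 0]
    - [0, 0.0, -0.025, 0, 0]
    - [0, 0.0, -0.03, 0, 0]
    - [0, 0.0, -0.03, 0, 0]

```text
clock: 12.75
tool_pos: [0.5167, -0.0484, 0.1643]
orientation: [180.0, 0.1, 0.0]
force: [-0.0, -0.2, -2.3]
opening: 0.0195
```

```bash
python3 -c "
from h import *
s,o=take('wrist','w16');print(o['tool_pos'],o['orientation'],o['force'],o['clock'],o['opening'],tip(o))
crop('w16',280,0,130,100,6,'c25');take('side','side8');crop('side8',255,160,130,110,6,'c26')"
```

```text
[ 0.5166696  -0.04838324  0.16427846] [1.79993895e+02 1.38608667e-01 2.96361354e-04] [-0.01675755 -0.21136712 -2.32677024] 12.75 0.01952795323290222 [ 0.60152303 -0.05468925  0.10357368]
```

View pics/w16.png

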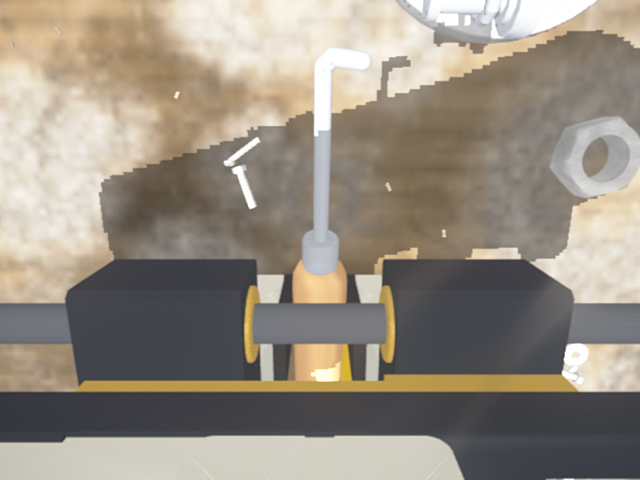

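View pics/c26.png

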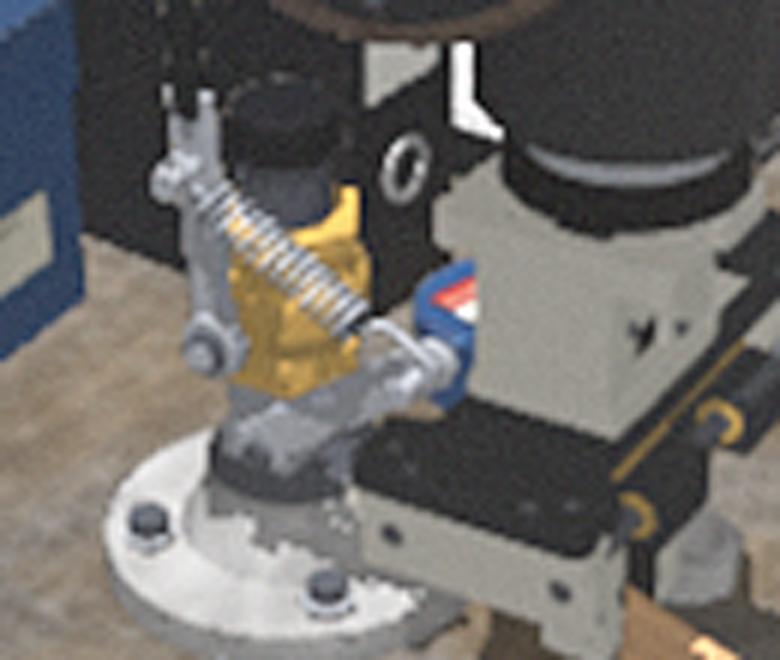

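play_rows:
  series:
    - [0, 0.0, -0.04, 0, 0]
    - [0, -0.01, -0.08, 0, 0]
    - [0, -0.02, -0.12, 0, 0]
    - [0, -0.03, -0.16, 0.01, 0]
    - [0, -0.03, -0.19, 0.02, 0]
    - [0, -0.03, -0.19, 0.04, 0]
    - [0, -0.03, -0.19, 0.05, 0]
    - [0, -0.03, -0.19, 0.05, 0]

```text
clock: 13.65
tool_pos: [0.4866, 0.1403, 0.1132]
orientation: [179.9, 0.2, -0.0]
force: [-0.1, -0.1, -1.4]
opening: 0.0196
```

```bash
python3 -c "
from h import *
s,o=take('wrist','w17');print(o['tool_pos'],o['orientation'],o['force'],o['clock'],o['opening'])
take('side','side9');take('scene','scene9');crop('side9',265,180,90,75,8,'c27');
tt('w17',[(323,90),(322,150),(321,200),(320,248)])"
```

```text
[0.48664839 0.14034306 0.11323969] [ 1.79867031e+02  1.96671405e-01 -3.18742489e-02] [-0.06115805 -0.07668637 -1.35121073] 13.65 0.01959507407221959
w17 323 90 [0.5629 0.1386 0.08  ]
w17 322 150 [0.5462 0.1388 0.0742]
w17 321 200 [0.53   0.1391 0.0684]
w17 320 248 [0.5133 0.1394 0.0663]
```

View pics/c27.png

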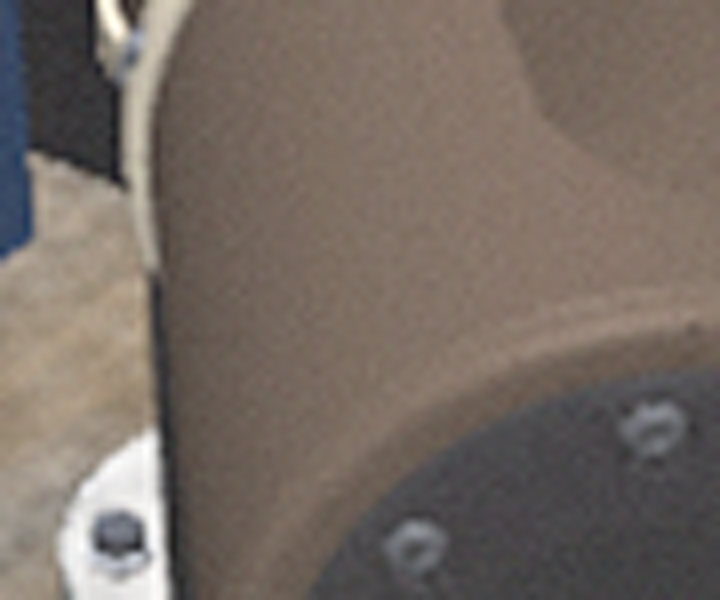

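View pics/w17.png

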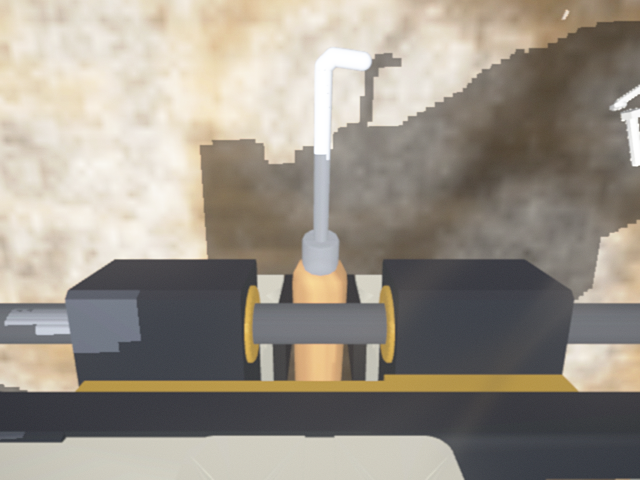

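View pics/side9.png

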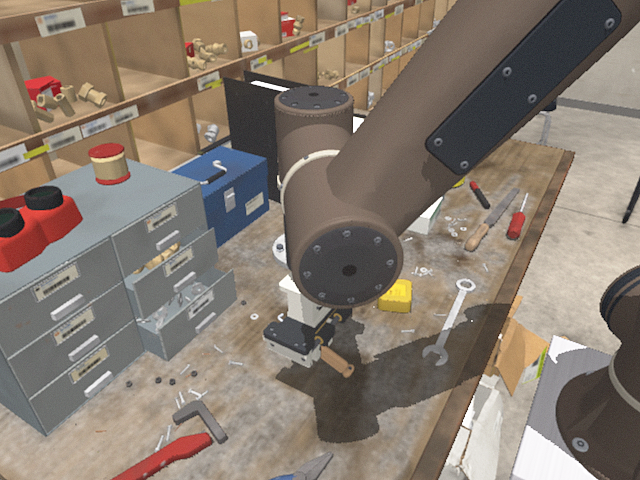

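play_rows:
  series:
    - [0, 0, 0, 0.01, 0]
    - [0, 0, 0, 0.018, 0]
    - [0, 0, 0, 0.023, 0]
    - [0, 0, 0, 0.028, 0]
    - [0, 0, 0, 0.033, 0]
    - [0, 0, 0, 0.037, 0]
    - [0, 0, 0, 0.04, 0]
    - [0, 0, 0, 0.043, 0]
    - [0, 0, 0, 0.043, 0]

```text
clock: 14.7
tool_pos: [0.4878, 0.1414, 0.0716]
orientation: [180.0, 0.0, -0.0]
force: [3.0, 1.1, 2.8]
opening: 0.0197
```

```bash
python3 -c "
from h import *
s,o=take('wrist','w18');print(o['tool_pos'],o['orientation'],o['force'],o['clock'],o['opening'])
tt('w18',[(321,100),(320,150),(320,200),(320,248)])"
```

```text
[0.48779558 0.14141751 0.07155249] [ 1.79998980e+02  8.78829833e-03 -1.55729949e-02] [2.98666294 1.06402287 2.84549022] 14.7 0.019730621231445443
w18 321 100 [0.5627 0.1403 0.015 ]
w18 320 150 [0.5464 0.1406 0.0141]
w18 320 200 [0.529  0.1406 0.0136]
w18 320 248 [0.5124 0.1406 0.0174]
```

View pics/w18.png

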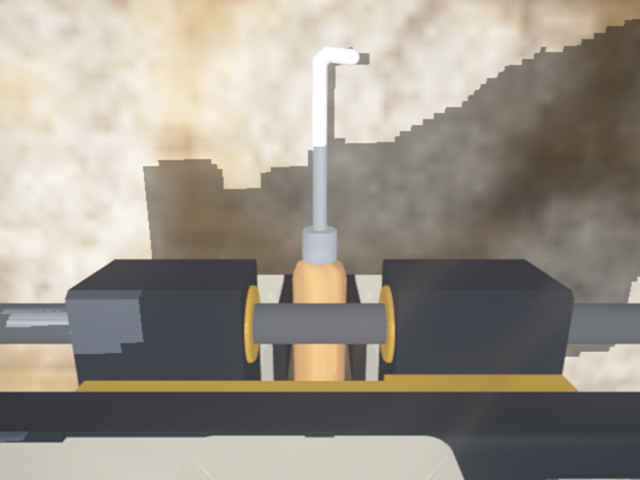

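Nearly flat (2–3°), resting on the bench. I'll lower it another 1.5 mm, then release it and go straight up.

play_rows:
  series:
    - [0, 0, 0, 0.0015, 0]
    - [20, 0, 0, 0.0015, 0]
    - [30, 0, 0, 0.001, 0]
    - [45, 0, 0, 0.001, 0]
    - [55, 0, 0, 0.0, 0]
    - [60, 0, 0, 0.0, 0]
    - [60, 0, 0, -0.02, 0]
    - [60, 0, 0, -0.06, 0]
    - [60, 0, 0, -0.11, 0]
    - [60, 0, 0, -0.15, 0]

```text
clock: 15.75
tool_pos: [0.4877, 0.1412, 0.2242]
orientation: [-180.0, -0.0, 0.0]
force: [0.6, 1.2, -0.4]
opening: 0.0525
```

play_rows:
  series:
    - [60, -0.03, -0.04, -0.03, 0]
    - [60, -0.05, -0.08, -0.05, 0]
    - [60, -0.07, -0.12, -0.06, 0]
    - [60, -0.07, -0.16, -0.06, 0]
    - [60, -0.07, -0.2, -0.06, 0]
    - [60, -0.07, -0.2, -0.06, 0]
    - [60, -0.07, -0.2, -0.06, 0]

```text
clock: 16.45
tool_pos: [0.4173, 0.3418, 0.2811]
orientation: [179.9, 0.1, 0.1]
force: [0.4, -0.1, -0.4]
opening: 0.0527
```

```bash
python3 -c "
from h import *
o=get_obs();print(o['tool_pos'],o['orientation'],o['force'],o['clock'],o['opening'])
take('side','side10');take('scene','scene10');take('wrist','w20');crop('side10',265,180,100,75,7,'c28');crop('scene10',270,160,100,80,7,'c29')"
```

```text
[0.41725539 0.34183711 0.28110908] [1.79925283e+02 6.34531452e-02 6.97794943e-02] [ 0.42786903 -0.11397788 -0.44071038] 16.45 0.05268804206895435
```

View pics/side10.png

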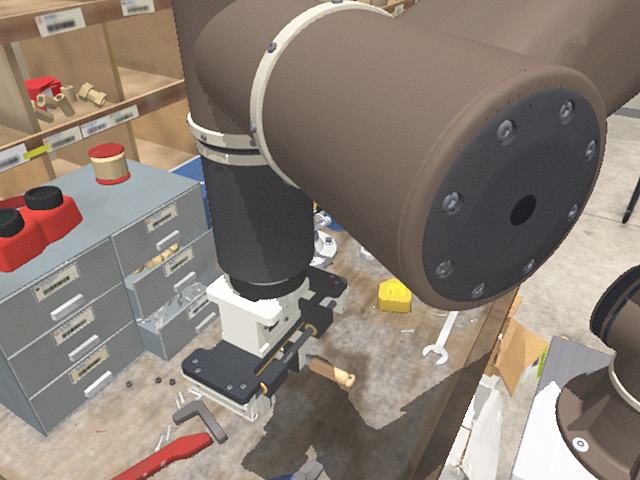

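View pics/c28.png

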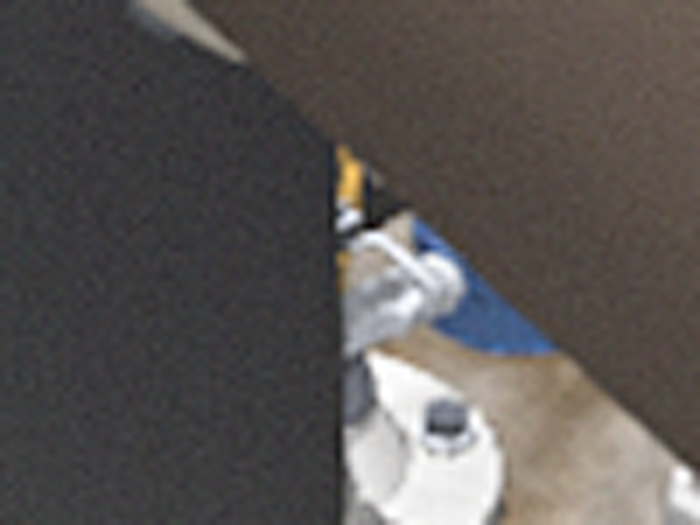

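View pics/scene10.png

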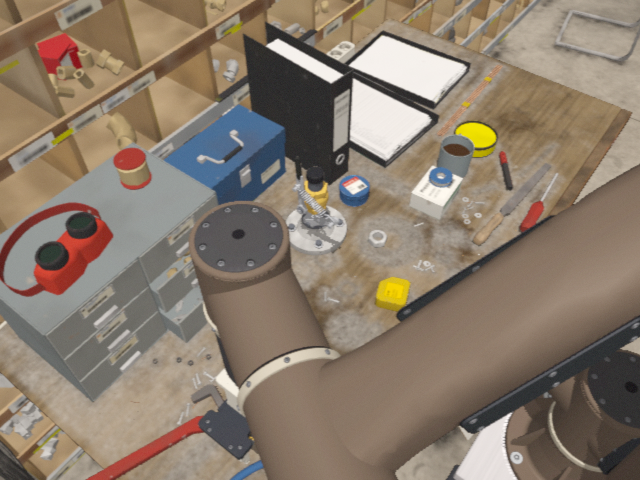

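play_rows:
  series:
    - [60, 0.0, 0.05, -0.03, 0]
    - [60, 0.0, 0.1, -0.05, 0]
    - [60, 0.0, 0.15, -0.06, 0]
    - [60, 0.0, 0.2, -0.06, 0]
    - [60, 0.0, 0.25, -0.06, 0]
    - [60, 0.0, 0.3, -0.06, 0]
    - [60, 0.0, 0.35, -0.06, 0]
    - [60, 0.0, 0.4, -0.06, 0]
    - [60, 0.0, 0.45, -0.06, 0]
    - [60, 0.0, 0.5, -0.06, 0]

```text
clock: 17.6
tool_pos: [0.4163, -0.1488, 0.3425]
orientation: [-180.0, -0.1, -0.1]
force: [1.8, 0.1, 0.1]
opening: 0.0526
```

play_rows:
  series:
    - [60, 0.0, 0.05, 0, 0]
    - [60, 0.0, 0.1, 0, 0]
    - [60, 0.0, 0.15, 0, 0]
    - [60, 0.0, 0.18, 0, 0]
    - [60, 0.0, 0.18, 0, 0]
    - [60, 0.0, 0.18, 0, 0]

```text
clock: 18.2
tool_pos: [0.4165, -0.327, 0.3415]
orientation: [-180.0, 0.0, -0.2]
force: [-0.6, -0.1, -0.5]
opening: 0.0529
```

```bash
python3 -c "
from h import *
o=get_obs();print(o['tool_pos'],o['orientation'],o['force'],o['clock'],o['opening'])
take('side','side11');take('scene','scene11');a=[];
crop('side11',265,175,90,70,8,'c30');crop('scene11',275,165,80,70,8,'c31')"
```

```text
[ 0.41646237 -0.32701537  0.34147028] [-1.79972995e+02  4.41891149e-02 -1.96430981e-01] [-0.59373757 -0.05484746 -0.49078025] 18.2 0.05287438456161775
```

View pics/side11.png

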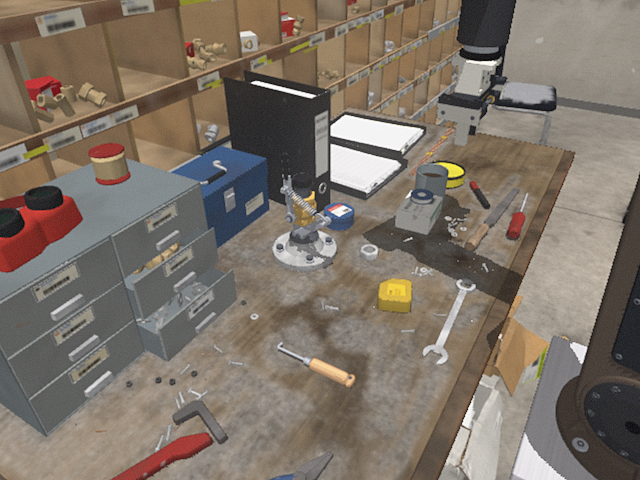

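View pics/c30.png

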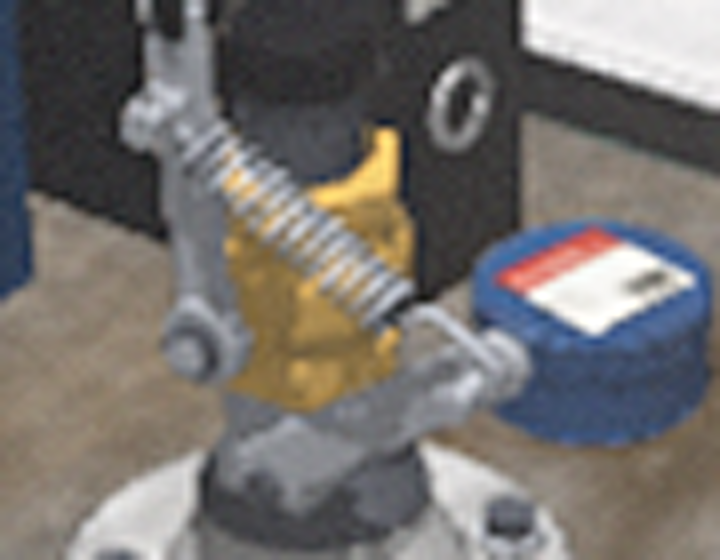

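View pics/c31.png

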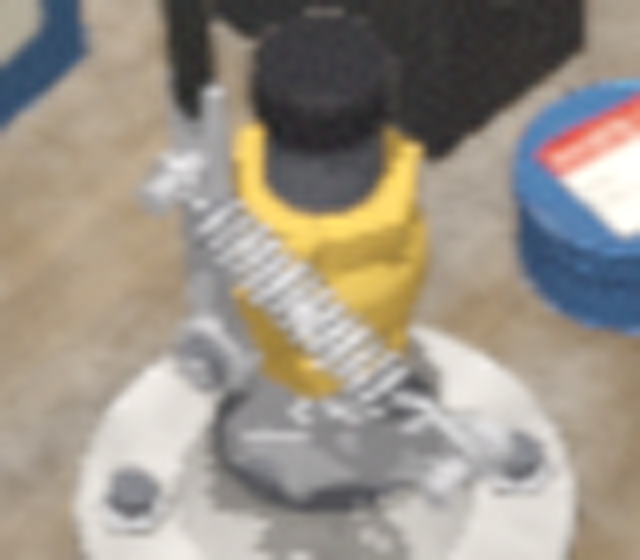

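```bash
python3 -c "
from h import *
tt('side11',[(283,347),(300,356),(318,366),(345,378)])
tt('side0',[(397,295),(369,252),(340,216)]);tt('side11',[(397,295),(369,252),(340,216)])
from plant import close_job
print(get_obs()['force']);print(close_job())"
```

```text
side11 283 347 [ 5.721e-01  1.287e-01 -3.000e-04]
side11 300 356 [0.5265 0.1402 0.0123]
side11 318 366 [0.4846 0.147  0.0173]
side11 345 378 [0.4321 0.1454 0.0165]
side0 397 295 [ 0.4359 -0.0738  0.0346]
side0 369 252 [ 0.5577 -0.1943  0.0193]
side0 340 216 [ 0.6749 -0.2672  0.0397]
side11 397 295 [ 0.4355 -0.0726  0.0357]
side11 369 252 [ 0.5587 -0.1965  0.0174]
side11 340 216 [ 0.6759 -0.269   0.0384]
[0.10484224 0.0162259  0.13729849]
the job is handed in; nothing more can be done
None
```

I hooked the puller's tip into the spring's free hook and drew it out past the headed post, to about 29–30 mm of stretch. I then let it down over the neck and slid the tip out sideways. The puller is laid down on the bench and the job is handed in; no verdict is reported.

- **Spring and lever:** the last side and scene pictures show the spring stretched straight to the post's neck. The lever was drawn to its shut position during the pull and stayed there. I judged this by eye and did not measure the final stretch or the lever angle.
- **Puller:** it lies on the bench about 0.35 m from the pipe axis. Measured points put the top of the handle at about 17 mm along its length, so it is flat.
- **Nut, tin and tape measure:** sampled points on all three came out within about 3 mm of the start, which is within camera noise.
- **Arm:** it stands clear of everything, and the force reading was close to zero when I handed in.
- **Slip:** the puller pitched up about 19° in the jaws under the spring's pull. I followed the tip with the wrist camera, and the puller levelled out again when it was pressed onto the bench.
- **Disagreement:** the scene and wrist cameras differed by about 2 mm on where the post stands. I used the wrist camera's value.

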